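# Vent-hold the filler cap of a spare hydraulic tank for its purge before packing

## Robot

A 6-joint arm with a two-finger parallel gripper is mounted at the origin on the work surface. World frame = base frame: x ahead of the robot, y to its left, z up, the work surface at z = 0. Lengths are in m, angles in rad, forces in N, time in s.
With the tool pointing down it reaches from about 0.35 to 0.85 m from the base axis. Payload 8.1 kg.
Tool frame: the origin (TCP) lies midway between the tips of the shut fingers; the grasp point (between the pads) lies 19 mm behind it (robot.tcp_to_grasp is the distance from the TCP to the grasp point, in m); z points along the fingers, y is the direction in which the jaws open and shut (so a half turn about z gives the same grasp; the last joint's range is limited). The gripper opens to 93 mm and grips with 3 to 60 N. Pads are 15 mm wide; open, the fingers measure 128 mm over their backs; the gripper's body (75 mm by 188 mm) begins 65 mm behind the grasp point.
Start: joints at [-1.276, 0.13, 1.488, -0, 1.523, -0.085], TCP at [0.222, -0.557, 0.197] pointing down, gripper open.
Joint ranges: [-2.96, 2.96], [-0.89, 2.26], [0.02, 2.5], [-1.34, 4.48], [0, 2.73], [-2.66, 2.66]. Speed limits (rad/s): [2.39, 2.39, 2.79, 3.14, 3.14, 3.14].

## Interface

Orientations are given as a rotation vector (axis times angle).
In Python, from plant import robot gives the robot as it stands.
- The arm moves only by the tool send_rows, never from a script. Its argument "series" is a list of rows, each an object of numbers: "wx", "wy", "wz": the turn, a rotation vector about the world's x, y, z in rad; "dx", "dy", "dz": the shift along the world's x, y, z in cm; "fingers": the closure in counts, from 0 (fully open) to 255 (shut). In form: [{"wx": .., "wy": .., "wz": .., "dx": .., "dy": .., "dz": .., "fingers": ..}, ...]. A call has 1 to 20 rows; each row shifts and turns the pose as measured when the row begins; what a row does not reach is not made up. A row lasts 1/12 s, in which the tool goes at most 41.7 mm and 7.16 degrees, less where a joint would pass 70% of its speed; a pose out of reach is approached as far as the arm can. A call is refused whole if a number of a shift passes 4.17 or a number of a turn 0.125, either way. A call with a gripper value outside its range is refused whole. The fingers move at their own pace and stop on an object; "newtons" is the grip in N (left out, the last holds). Time passes only in rows, so rows that do not move let the fingers close. It gives the time, the measured TCP pose, the force and the opening at its end, in the units of the state.
- robot.read_state(): the state, without advancing time (a new reading comes with each control period).
- robot.read_camera(name): name is "side" or "top" or "wrist"; returns the picture (420x560x3 uint8, red, green, blue); there is no depth.
- robot.camera_info(name): a dict with "intrinsics" (3x3 intrinsics, pixels), "k1" (the pictures are not rectified: a ray, as slopes to the right and down, at radius r is drawn at 1 + k1 r^2 times it, then the intrinsics apply), "extrinsics" (4x4, takes a point from world to camera coordinates); the wrist camera has in their place "tool_from_camera" (4x4, takes a point from camera to tool coordinates, whose origin is the TCP and whose axes are the flange's). Camera axes: x right, y up, looking along -z (the intrinsics and any distortion apply to the point x, -y, -z); pixel columns grow to the right and rows downward; lengths in m; the calibration is good to about 2 mm. A picture is of the moment at which its call begins: read the wrist's pose just before it. camera_info takes no time and is no camera call.
- robot.close_job(): hands the job in, once; it reports no verdict.
The state is a dict: "t": time; "q": joint angles; "dq": joint speeds; "joint_torque": joint torques, N m; "tool_pos": TCP position; "orientation": TCP orientation; "force": force on the tool from outside, world axes, zero at the start; "wrist_torque": the same for the moment, N m; "opening": finger opening in m.
Only numpy, scipy, OpenCV 4.12 (cv2) and the standard library are available. Lean on these libraries where they do the work, as an engineer would, in place of code of your own. Each camera call takes 0.05 s, during which the arm holds its last target.

## Task

Get the spare hydraulic tank ready for its nitrogen purge before it is packed: first screw the yellow cap on its port clockwise until it stops. Then take the black bayonet filler cap, set it into the filler neck, press it down and turn it clockwise halfway to the lock, to the yellow vent mark, never as far as the click at the red mark. Finish while still gripping the cap and holding it there, so that the gas can vent past it; leave the other things on the bench where they are.

Things in the scene. Friction and masses are not known exactly. Their poses are not given: they have to be found in the camera images.
- tank: Blue steel spare tank, 190 x 270 x 122 mm, on a plywood board 220 x 300 x 18 mm; fixed. Origin: centre of the board's underside, on the bench; z up, y along its long side; top plate at z = 140 mm. On top, at x = 0: filler neck at y = -65 mm, yellow screw cap at y = +75 mm. The neck's two slots lie along the tank's x axis, towards +x and -x.
- neck_mouth (a point): Centre of the filler neck's mouth, 168 mm above the bench. Aluminium neck 28 mm high, 58 mm outside, 50 mm bore; a 5 mm thick rim narrows the mouth to 34 mm, except at two opposite slots 14 mm wide that reach out to the bore. Tabs pass down the slots, then turn clockwise (from above) under the rim; anticlockwise is blocked.
- vent_mark (a point): Yellow mark on the flange, 38 mm from the neck's axis, 144 mm above the bench: vent position, 45 degrees clockwise of the slot on the tank's +x side (a second one lies opposite). White marks: slots, 0 degrees. Red: locked, 90 degrees, where the tabs click behind a hump against a stop. Unless the cap is held down the hump rubs from about 58 degrees.
- strainer (a joint): Travel (m) of the sprung brass strainer disc in the neck, 0 at rest (6.5 mm below the mouth), positive when pressed down, at most 0.010. It pushes back 1.3 N per mm. A cap set in the slots rests on it, tabs still between the slots' sides; pressing with about 5 N (travel 3.5 mm) brings the tabs below the rim, about 10 N (7.5 mm) the cap's disc onto the mouth.
- port_cap (a joint): Turn of the captive yellow screw cap, rad: 0 = tight against its stop, positive = loose (anticlockwise from above). It starts 0.7 to 1.3 rad loose; clockwise tightens it. It turns with light friction (0.06 N m), stays where it is left, and does not lift or come off.
- port_cap_top (a point): Centre of the top face of the yellow screw cap, on its upright axis, 180 mm above the bench. Ribbed cylinder, 40 mm across and 30 mm high; below it 10 mm of boss down to the tank's top plate. A black line on its top turns with it.
- filler_cap: Loose black bayonet cap standing on its plug, 50 mm high, about 100 g. Origin: centre of the plug's underside; z up. Plug 26 mm across, 14 mm long; at its foot two tabs along the cap's x axis, 44 mm tip to tip, 8 mm wide, 5 mm high. Disc 64 mm across, z = 14 to 24 mm. Fits either way round. In the neck its origin is 14 mm below the mouth fully pressed, 10 mm with the tabs up against the rim.
- cap_bar (a point): Centre of the top of the filler cap's grip bar, 50 mm above the cap's origin. The bar lies along the cap's x axis, right above the tabs: 60 mm long, 16 mm wide, 26 mm high (z = 24 to 50 mm of the cap), with a white mark at each end of its top.
- cap_tab (a point): Tip of the filler cap's tab on the cap's +x side: 22 mm from the cap's axis, 2.5 mm above its origin (the other tab lies opposite). Turning clockwise from the tank's +x slot it goes towards the tank's -y, from the -x slot towards +y.
- seal: Bystander: black rubber ring lying flat, 68 mm outside, 10 mm thick.
- plug: Bystander: red plastic transport plug, 38 mm across and 22 mm high.
- tape_roll: Bystander: roll of brown packing tape lying flat, 110 mm across, 50 mm high.
- box_cutter: Bystander: box cutter with a red handle, about 150 mm long.
- fitting: Bystander: brass hexagon pipe fitting standing upright, 50 mm high.
- crane_pin: Bystander: lying steel pin with a square head, 110 mm long, 28 mm thick.
Not all that is in view belongs to the job. What is shaped like the filler_cap but pink or purple is not meant.

How it is judged:
By the outcome, as a careful person would: the job done as asked, in the order asked, and still so for the second after the job is handed in, while the arm keeps its last pose, push and grip.
It also fails if it takes over 70 s, if anything falls off the work surface, if the arm or the gripper's body presses on something with over 40 N, if the wrist force passes 120 N, or if a joint passes its speed limit or range.

## Working session

There is one attempt and no reset: what is moved stays moved. The work goes in short steps, Python scripts to look and compute and a tool call to move; the robot and the scene stay as the last step left them, time stands still between calls to the robot, and variables do not carry over. Pictures are saved under pics/ and viewed, and the job is handed in when it is done.

Besides the shell and the picture viewer there is one more tool, called as name(argument=value, ...), one argument or row to a line, values as JSON. send_rows: Moves the arm, as the interface text tells. Its arguments: {"type":"object","properties":{"series":{"type":"array","items":{"type":"object","properties":{"wx":{"type":"number"},"wy":{"type":"number"},"wz":{"type":"number"},"dx":{"type":"number"},"dy":{"type":"number"},"dz":{"type":"number"},"fingers":{"type":"number"}}}},"newtons":{"type":"number"}},"required":["series"]}

```bash
ls; mkdir -p pics
python3 - <<'E'
from plant import robot
import cv2,numpy as np
s=robot.read_state()
for k,v in s.items(): print(k,np.round(v,4))
for n in ["side","top","wrist"]:
    cv2.imwrite(f"pics/{n}0.png",robot.read_camera(n)[:,:,::-1])
    print(n,robot.camera_info(n))
E
```

```text
pics
t 0.0
q [-1.2764  0.1312  1.4893 -0.      1.523  -0.0854]
dq [ 0.001   0.0015  0.0009  0.0003 -0.0006  0.0004]
joint_torque [ 1.60000e-03 -5.59836e+01 -4.91757e+01  7.71000e-02  3.54000e-02
 -1.00000e-04]
tool_pos [ 0.2223 -0.5567  0.1963]
orientation [-3.0833e+00 -5.9270e-01  4.0000e-04]
force [0.6428 0.9031 0.0903]
wrist_torque [-0.0144 -0.0253 -0.0708]
opening 0.0931
side {'intrinsics': array([[510.38565314,   0.        , 282.96977839],
       [  0.        , 510.38565314, 213.54841277],
       [  0.        ,   0.        ,   1.        ]]), 'k1': -0.03653105823677357, 'extrinsics': array([[ 0.98150373, -0.19118117,  0.01000922, -0.50696337],
       [ 0.11472236,  0.62921816,  0.76871535, -0.12285786],
       [-0.15326188, -0.7533487 ,  0.63951273, -1.62423052],
       [ 0.        ,  0.        ,  0.        ,  1.        ]])}
top {'intrinsics': array([[434.6496506 ,   0.        , 277.13305909],
       [  0.        , 434.6496506 , 210.93481813],
       [  0.        ,   0.        ,   1.        ]]), 'k1': 0.017138754241699715, 'extrinsics': array([[ 0.00888784, -0.99995314,  0.00383743, -0.04166475],
       [ 0.97942412,  0.009479  ,  0.20159006, -0.5164106 ],
       [-0.20161698,  0.00196677,  0.97946247, -1.25554731],
       [ 0.        ,  0.        ,  0.        ,  1.        ]])}
wrist {'intrinsics': array([[310.10959432,   0.        , 277.41329843],
       [  0.        , 310.10959432, 207.05393753],
       [  0.        ,   0.        ,   1.        ]]), 'k1': -0.014723149489457056, 'tool_from_camera': array([[ 1.22207053e-04,  9.55333731e-01,  2.95529097e-01,
         8.33175640e-02],
       [ 9.99999927e-01, -9.43231432e-06, -3.83028395e-04,
         1.03584091e-03],
       [-3.63132422e-04,  2.95529122e-01, -9.55333662e-01,
        -1.87775712e-01],
       [ 0.00000000e+00,  0.00000000e+00,  0.00000000e+00,
         1.00000000e+00]])}
```

View pics/side0.png

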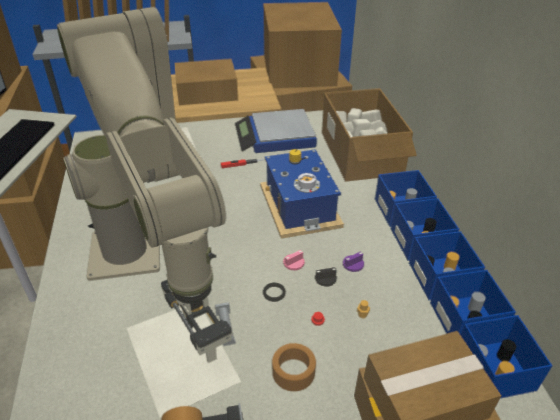

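View pics/top0.png

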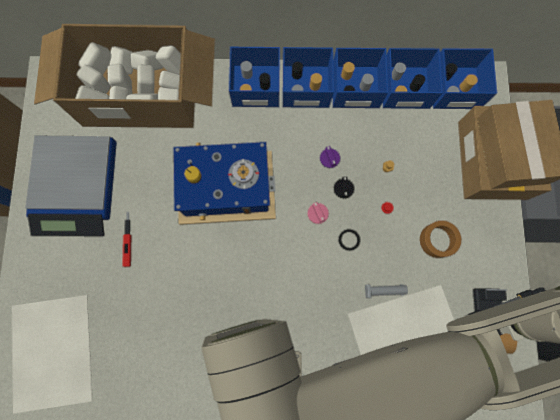

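View pics/wrist0.png

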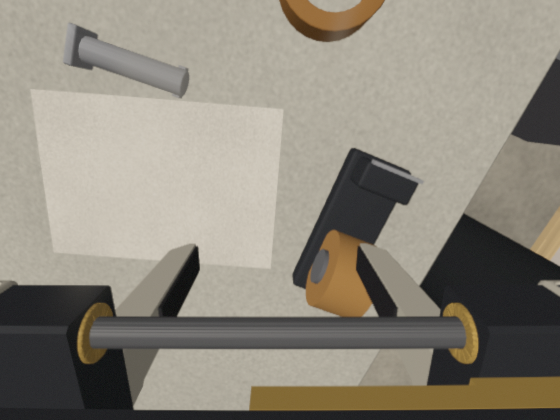

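```bash
cat > h.py <<'E'
from plant import robot
import cv2,numpy as np
from scipy.spatial.transform import Rotation as R
def cam(n,state=None):
    i=robot.camera_info(n);K=i["intrinsics"];k1=i["k1"]
    if n=="wrist":
        s=state or robot.read_state();T=np.eye(4);T[:3,:3]=R.from_rotvec(s["orientation"]).as_matrix();T[:3,3]=s["tool_pos"]
        W=T@i["tool_from_camera"]
    else: W=np.linalg.inv(i["extrinsics"])
    return K,k1,W
def px2w(c,u,v,z):
    K,k1,W=c
    p=np.array([(u-K[0,2])/K[0,0],(v-K[1,2])/K[1,1]]);q=p.copy()
    for _ in range(20): q=p/(1+k1*(q@q))
    d=W[:3,:3]@np.array([q[0],-q[1],-1]);o=W[:3,3]
    return o+d*(z-o[2])/d[2]
def w2px(c,P):
    K,k1,W=c
    X=np.linalg.inv(W)@np.append(P,1);q=np.array([X[0],-X[1]])/-X[2]
    q=q*(1+k1*(q@q));return np.array([K[0,0]*q[0]+K[0,2],K[1,1]*q[1]+K[1,2]])
def crop(src,x0,y0,x1,y1,f,out):
    im=cv2.imread(src)[y0:y1,x0:x1]
    cv2.imwrite(out,cv2.resize(im,None,fx=f,fy=f,interpolation=cv2.INTER_CUBIC))
E
python3 - <<'E'
from h import *
crop("pics/top0.png",165,130,285,230,6,"pics/t1.png")
crop("pics/top0.png",295,135,395,225,6,"pics/t2.png")
c=cam("top")
for n,u,v,z in [("cap",344,188,.05),("neck",243,174,.168),("ycap",193,174,.18)]: print(n,px2w(c,u,v,z).round(4))
E
```

```text
cap [ 0.5907 -0.2402  0.05  ]
neck [0.5972 0.0594 0.168 ]
ycap [0.5922 0.1961 0.18  ]
```

View pics/t1.png

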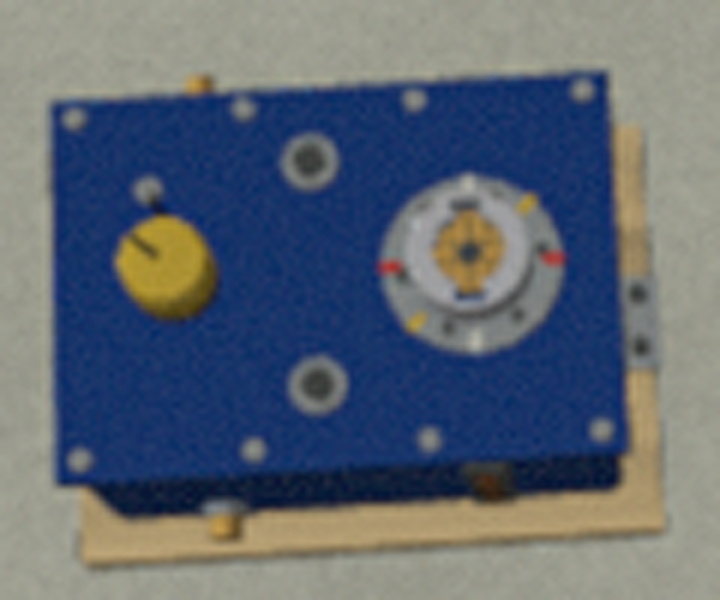

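View pics/t2.png

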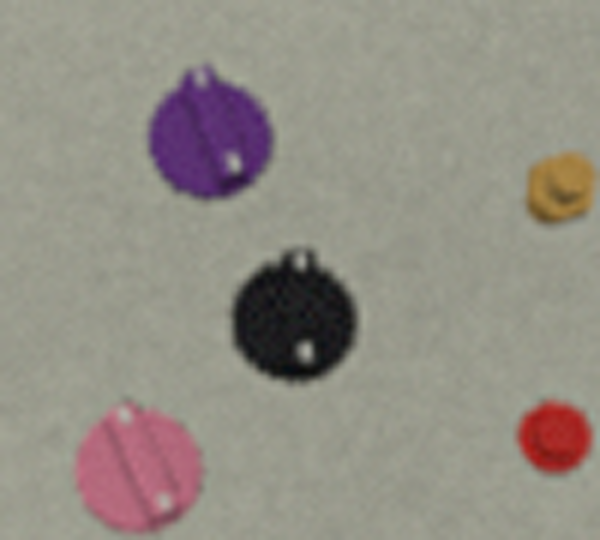

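send_rows(
  series=[
    {"dz": 3.0},
    {"dz": 3.0,"dy": 1.5,"wz": 0.1},
    {"dx": 1.8,"dy": 3.5,"dz": 0.6,"wz": 0.12},
    {"dx": 1.8,"dy": 3.5,"dz": 0.6,"wz": 0.12},
    {"dx": 1.8,"dy": 3.5,"dz": 0.6,"wz": 0.12},
    {"dx": 1.8,"dy": 3.5,"dz": 0.6,"wz": 0.12},
    {"dx": 1.8,"dy": 3.5,"dz": 0.6,"wz": 0.12},
    {"dx": 1.8,"dy": 3.5,"dz": 0.6,"wz": 0.12},
    {"dx": 1.8,"dy": 3.5,"dz": 0.6,"wz": 0.12},
    {"dx": 1.8,"dy": 3.5,"dz": 0.6,"wz": 0.12},
    {"dx": 1.8,"dy": 3.5,"dz": 0.6,"wz": 0.12},
    {"dx": 1.8,"dy": 3.5,"dz": 0.6,"wz": 0.12},
    {"dx": 1.8,"dy": 3.5,"dz": 0.6,"wz": 0.12},
    {"dx": 1.8,"dy": 3.5,"dz": 0.6,"wz": 0.12},
    {"dx": 1.8,"dy": 3.5,"dz": 0.6,"wz": 0.12},
    {"dx": 1.8,"dy": 3.5,"dz": 0.6,"wz": 0.12},
    {"dx": 1.8,"dy": 3.5,"dz": 0.6,"wz": 0.12},
  ],
  newtons=20,
)

```text
schema error: expected keys wx, wy, wz, dx, dy, dz, fingers
```

```bash
cat >> h.py <<'E'
def yaw(s=None):
    s=s or robot.read_state();M=R.from_rotvec(s["orientation"]).as_matrix();return np.degrees(np.arctan2(M[1,0],M[0,0])),M[:,2]
def show():
    s=robot.read_state();y,z=yaw(s)
    print("t",round(s["t"],2),"pos",np.round(s["tool_pos"],4),"yaw",round(y,2),"z",z.round(3),"q",np.round(s["q"],2),"F",np.round(s["force"],1),"M",np.round(s["wrist_torque"],2),"op",round(s["opening"],4))
    return s
E
python3 - <<'E'
from h import *
show()
c=cam("top")
# tank edges at z=.14
P=[px2w(c,165+u/6,130+v/6,.14) for u,v in [(52,103),(608,72),(628,452),(57,485)]]
for p in P: print(p.round(4))
print("ctr",np.mean(P,0).round(4),"yaw", np.degrees(np.arctan2(*( (P[0]-P[1])[[1,0]]))) , np.degrees(np.arctan2(*( (P[3]-P[2])[[1,0]]))))
print("neck",px2w(c,165+468/6,130+252/6,.168),"ycap",px2w(c,165+156/6,130+253/6,.18))
cv2.imwrite("pics/w1.png",robot.read_camera("wrist")[:,:,::-1])
E
```

```text
t 0.15 pos [ 0.2223 -0.5568  0.1965] yaw 21.76 z [-0.     0.001 -1.   ] q [-1.28  0.13  1.49 -0.    1.52 -0.09] F [0.3 0.4 0.5] M [ 0.    0.04 -0.  ] op 0.0934
[0.6837 0.2635 0.14  ]
[ 0.7024 -0.0036  0.14  ]
[ 0.5147 -0.0156  0.14  ]
[0.4963 0.2506 0.14  ]
ctr [0.5993 0.1237 0.14  ] yaw 94.00118426541891 93.9474577141063
neck [0.60296747 0.05953235 0.168     ] ycap [0.59738632 0.20181237 0.18      ]
```

View pics/w1.png

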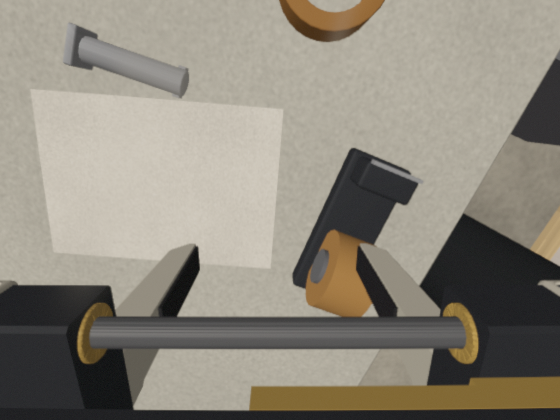

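send_rows(
  series=[
    {"wx": 0,"wy": 0,"wz": 0,"dx": 0,"dy": 0,"dz": 3,"fingers": 0},
    {"wx": 0,"wy": 0,"wz": 0.1,"dx": 0,"dy": 1.5,"dz": 3,"fingers": 0},
    {"wx": 0,"wy": 0,"wz": 0.12,"dx": 1.8,"dy": 3.5,"dz": 0.6,"fingers": 0},
    {"wx": 0,"wy": 0,"wz": 0.12,"dx": 1.8,"dy": 3.5,"dz": 0.6,"fingers": 0},
    {"wx": 0,"wy": 0,"wz": 0.12,"dx": 1.8,"dy": 3.5,"dz": 0.6,"fingers": 0},
    {"wx": 0,"wy": 0,"wz": 0.12,"dx": 1.8,"dy": 3.5,"dz": 0.6,"fingers": 0},
    {"wx": 0,"wy": 0,"wz": 0.12,"dx": 1.8,"dy": 3.5,"dz": 0.6,"fingers": 0},
    {"wx": 0,"wy": 0,"wz": 0.12,"dx": 1.8,"dy": 3.5,"dz": 0.6,"fingers": 0},
    {"wx": 0,"wy": 0,"wz": 0.12,"dx": 1.8,"dy": 3.5,"dz": 0.6,"fingers": 0},
    {"wx": 0,"wy": 0,"wz": 0.12,"dx": 1.8,"dy": 3.5,"dz": 0.6,"fingers": 0},
    {"wx": 0,"wy": 0,"wz": 0.12,"dx": 1.8,"dy": 3.5,"dz": 0.6,"fingers": 0},
    {"wx": 0,"wy": 0,"wz": 0.12,"dx": 1.8,"dy": 3.5,"dz": 0.6,"fingers": 0},
    {"wx": 0,"wy": 0,"wz": 0.12,"dx": 1.8,"dy": 3.5,"dz": 0.6,"fingers": 0},
    {"wx": 0,"wy": 0,"wz": 0.12,"dx": 1.8,"dy": 3.5,"dz": 0.6,"fingers": 0},
    {"wx": 0,"wy": 0,"wz": 0.12,"dx": 1.8,"dy": 3.5,"dz": 0.6,"fingers": 0},
    {"wx": 0,"wy": 0,"wz": 0.12,"dx": 1.8,"dy": 3.5,"dz": 0.6,"fingers": 0},
    {"wx": 0,"wy": 0,"wz": 0.12,"dx": 1.8,"dy": 3.5,"dz": 0.6,"fingers": 0},
  ],
  newtons=20,
)

```text
t: 1.62
tool_pos: [0.4917, 0.0065, 0.347]
orientation: [1.216, 2.895, -0.013]
force: [1.3, -1.0, -0.9]
opening: 0.0931
```

Run:
```python
from h import *
show()
cv2.imwrite("pics/w2.png",robot.read_camera("wrist")[:,:,::-1])
```

```text
t 1.62 pos [0.4917 0.0065 0.347 ] yaw 134.43 z [-0.002 -0.008 -1.   ] q [-0.08 -0.17  1.52 -0.01  1.8  -0.86] F [ 1.3 -1.  -0.9] M [ 0.02 -0.14 -0.04] op 0.0931
```

View pics/w2.png

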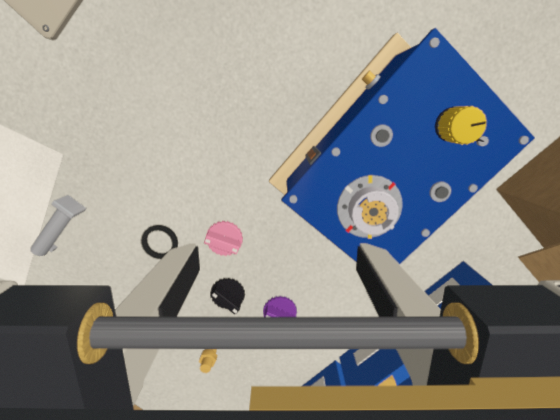

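send_rows(
  series=[
    {"wx": 0,"wy": 0,"wz": 0,"dx": 1.8,"dy": 3.4,"dz": -0.5,"fingers": 0},
    {"wx": 0,"wy": 0,"wz": 0,"dx": 1.8,"dy": 3.4,"dz": -1,"fingers": 0},
    {"wx": 0,"wy": 0,"wz": 0,"dx": 1.8,"dy": 3.4,"dz": -1,"fingers": 0},
    {"wx": 0,"wy": 0,"wz": 0,"dx": 1.8,"dy": 3.4,"dz": -1,"fingers": 0},
    {"wx": 0,"wy": 0,"wz": 0,"dx": 1.5,"dy": 3,"dz": -1,"fingers": 0},
    {"wx": 0,"wy": 0,"wz": 0,"dx": 0.8,"dy": 1.5,"dz": -0.5,"fingers": 0},
    {"wx": 0,"wy": 0,"wz": 0,"dx": 0,"dy": 0,"dz": 0,"fingers": 0},
    {"wx": 0,"wy": 0,"wz": 0,"dx": 0,"dy": 0,"dz": 0,"fingers": 0},
  ],
)

```text
t: 2.33
tool_pos: [0.5895, 0.2029, 0.2942]
orientation: [1.182, 2.908, -0.009]
force: [-0.3, -1.2, 0.6]
opening: 0.0932
```

Run:
```python
from h import *
show()
cv2.imwrite("pics/w3.png",robot.read_camera("wrist")[:,:,::-1])
```

```text
t 2.33 pos [0.5895 0.2029 0.2942] yaw 135.77 z [ 0.    -0.006 -1.   ] q [ 0.25  0.18  1.26 -0.01  1.7  -0.55] F [-0.3 -1.2  0.6] M [-0.02 -0.12 -0.02] op 0.0932
```

View pics/w3.png

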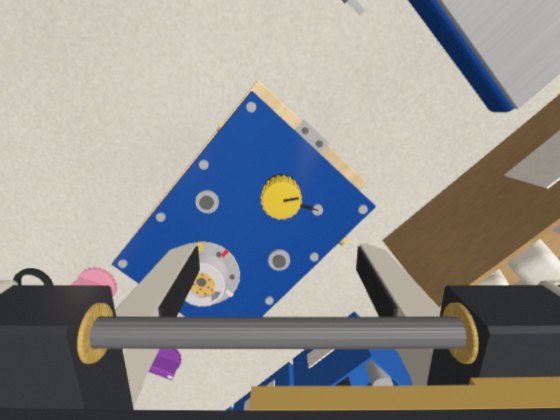

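Run:
```python
from h import *
crop("pics/w3.png",240,160,340,235,8,"pics/w3c.png")
```

```text
(no output)
```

View pics/w3c.png

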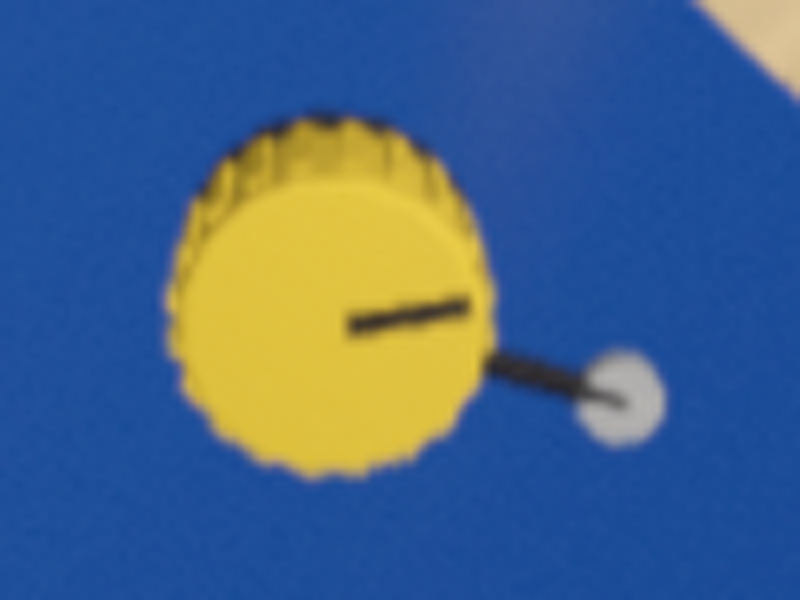

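Run:
```python
from h import *
s=show();c=cam("wrist",s)
y=px2w(c,281.5,200.6,.18);print(y,px2w(c,317.75,209.75,.145), "line",px2w(c,240+468/8,160+303/8,.18)-y)
print("neck?",px2w(c,205,282,.162))
a=R.from_rotvec(s["orientation"]).as_matrix();print("target-tcp",y-s["tool_pos"])
# reference: angles
```

```text
t 2.38 pos [0.5892 0.2026 0.2941] yaw 135.75 z [-0.    -0.006 -1.   ] q [ 0.25  0.18  1.26 -0.01  1.7  -0.55] F [ 0.2 -0.3 -0.7] M [-0.02 -0.13  0.01] op 0.093
[0.59584444 0.20135002 0.18      ] [0.63990559 0.21656586 0.145     ] line [0.00989135 0.01429622 0.        ]
neck? [0.60864472 0.06453087 0.162     ]
target-tcp [ 0.00662406 -0.00122046 -0.11406204]
```

send_rows(
  series=[
    {"wx": 0.006,"wy": 0,"wz": -0.12,"dx": 0.6,"dy": -0.1,"dz": -1,"fingers": 90},
    {"wx": 0,"wy": 0,"wz": -0.12,"dx": 0,"dy": 0,"dz": -2,"fingers": 90},
    {"wx": 0,"wy": 0,"wz": -0.12,"dx": 0,"dy": 0,"dz": -2,"fingers": 90},
    {"wx": 0,"wy": 0,"wz": -0.12,"dx": 0,"dy": 0,"dz": -2,"fingers": 90},
    {"wx": 0,"wy": 0,"wz": -0.12,"dx": 0,"dy": 0,"dz": -1,"fingers": 90},
    {"wx": 0,"wy": 0,"wz": -0.12,"dx": 0,"dy": 0,"dz": 0,"fingers": 90},
    {"wx": 0,"wy": 0,"wz": -0.12,"dx": 0,"dy": 0,"dz": 0,"fingers": 90},
    {"wx": 0,"wy": 0,"wz": 0,"dx": 0,"dy": 0,"dz": 0,"fingers": 90},
    {"wx": 0,"wy": 0,"wz": 0,"dx": 0,"dy": 0,"dz": 0,"fingers": 90},
  ],
)

```text
t: 3.13
tool_pos: [0.5955, 0.1886, 0.219]
orientation: [2.298, 2.126, 0.002]
force: [-0.9, -0.6, 0.3]
opening: 0.0601
```

Run:
```python
from h import *
s=show()
cv2.imwrite("pics/w4.png",robot.read_camera("wrist")[:,:,::-1])
```

```text
t 3.13 pos [0.5955 0.1886 0.219 ] yaw 85.54 z [ 0.008 -0.007 -1.   ] q [ 0.23  0.18  1.39 -0.01  1.56  0.31] F [-0.9 -0.6  0.3] M [-0.05 -0.05  0.03] op 0.0601
```

View pics/w4.png

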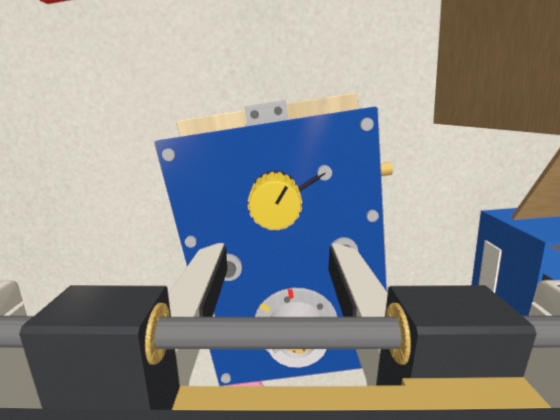

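Run:
```python
from h import *
crop("pics/w4.png",235,160,335,235,8,"pics/w4c.png")
s=robot.read_state();c=cam("wrist",s)
for v in(202,204): print(px2w(c,275,v,.18))
```

```text
[0.59649    0.20409067 0.18      ]
[0.59636275 0.20250207 0.18      ]
```

View pics/w4c.png

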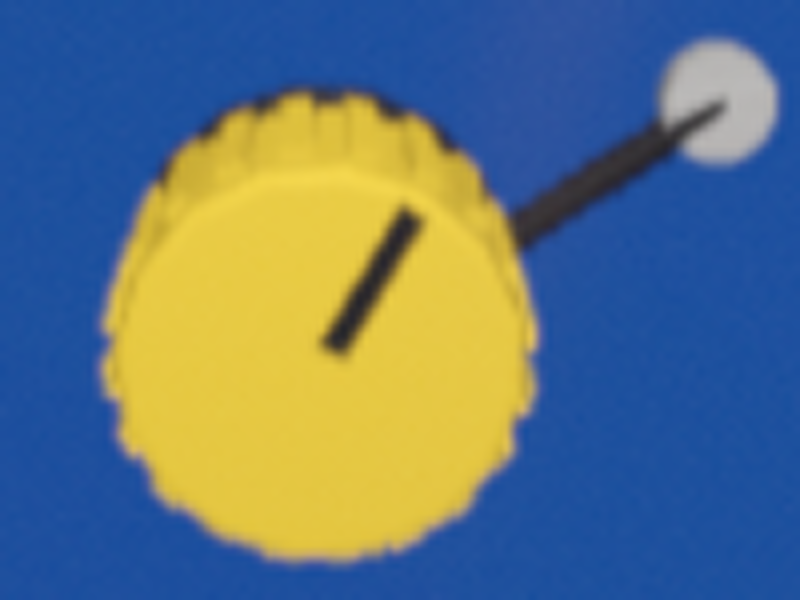

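send_rows(
  series=[
    {"wx": 0.007,"wy": 0.008,"wz": 0,"dx": 0,"dy": 1.3,"dz": 0,"fingers": 90},
    {"wx": 0,"wy": 0,"wz": 0,"dx": 0,"dy": 0,"dz": 0,"fingers": 90},
    {"wx": 0,"wy": 0,"wz": 0,"dx": 0,"dy": 0,"dz": -1.5,"fingers": 90},
    {"wx": 0,"wy": 0,"wz": 0,"dx": 0,"dy": 0,"dz": -1.5,"fingers": 90},
    {"wx": 0,"wy": 0,"wz": 0,"dx": 0,"dy": 0,"dz": 0,"fingers": 90},
  ],
)

```text
t: 3.6
tool_pos: [0.5977, 0.2031, 0.193]
orientation: [2.293, 2.145, 0.011]
force: [-0.5, -0.6, 0.1]
opening: 0.0606
```

```bash
python3 -c "
from h import *
show()"
```

```text
t 3.6 pos [0.5977 0.2031 0.193 ] yaw 86.17 z [ 0.007  0.003 -1.   ] q [0.25 0.21 1.41 0.   1.52 0.31] F [-0.5 -0.6  0.1] M [-0.05 -0.05  0.01] op 0.0606
```

send_rows(
  series=[
    {"wx": 0,"wy": 0.006,"wz": 0,"dx": -0.1,"dy": -0.2,"dz": -1,"fingers": 90},
    {"wx": 0,"wy": 0,"wz": 0,"dx": 0,"dy": 0,"dz": -1,"fingers": 90},
    {"wx": 0,"wy": 0,"wz": 0,"dx": 0,"dy": 0,"dz": -1,"fingers": 90},
    {"wx": 0,"wy": 0,"wz": 0,"dx": 0,"dy": 0,"dz": -0.5,"fingers": 90},
    {"wx": 0,"wy": 0,"wz": 0,"dx": 0,"dy": 0,"dz": 0,"fingers": 90},
    {"wx": 0,"wy": 0,"wz": 0,"dx": 0,"dy": 0,"dz": 0,"fingers": 90},
  ],
)

```text
t: 4.1
tool_pos: [0.5968, 0.2017, 0.156]
orientation: [-2.288, -2.149, -0.004]
force: [-0.3, 0.5, 0.3]
opening: 0.06
```

```bash
python3 -c "
from h import *
show()"
```

```text
t 4.1 pos [0.5968 0.2017 0.156 ] yaw 86.42 z [ 0.001  0.004 -1.   ] q [0.24 0.23 1.45 0.   1.46 0.3 ] F [-0.3  0.5  0.3] M [-0.05 -0.05  0.03] op 0.06
```

send_rows(
  series=[
    {"wx": 0,"wy": 0,"wz": 0,"dx": 0,"dy": 0,"dz": 0,"fingers": 200},
    {"wx": 0,"wy": 0,"wz": 0,"dx": 0,"dy": 0,"dz": 0,"fingers": 200},
    {"wx": 0,"wy": 0,"wz": 0,"dx": 0,"dy": 0,"dz": 0,"fingers": 200},
    {"wx": 0,"wy": 0,"wz": 0,"dx": 0,"dy": 0,"dz": 0,"fingers": 200},
    {"wx": 0,"wy": 0,"wz": 0,"dx": 0,"dy": 0,"dz": 0,"fingers": 200},
    {"wx": 0,"wy": 0,"wz": 0,"dx": 0,"dy": 0,"dz": 0,"fingers": 200},
  ],
  newtons=20,
)

```text
t: 4.6
tool_pos: [0.5946, 0.2019, 0.1569]
orientation: [-2.285, -2.148, 0.001]
force: [1.3, 0.0, -4.0]
opening: 0.0381
```

```bash
python3 -c "
from h import *
show()"
```

```text
t 4.6 pos [0.5946 0.2019 0.1569] yaw 86.46 z [-0.004  0.004 -1.   ] q [0.24 0.23 1.45 0.   1.46 0.3 ] F [ 1.3  0.  -4. ] M [-0.03 -0.45  0.04] op 0.0381
```

send_rows(
  series=[
    {"wx": 0,"wy": 0,"wz": -0.06,"dx": 0,"dy": 0,"dz": 0,"fingers": 200},
    {"wx": 0,"wy": 0,"wz": -0.08,"dx": 0,"dy": 0,"dz": 0,"fingers": 200},
    {"wx": 0,"wy": 0,"wz": -0.08,"dx": 0,"dy": 0,"dz": 0,"fingers": 200},
    {"wx": 0,"wy": 0,"wz": -0.08,"dx": 0,"dy": 0,"dz": 0,"fingers": 200},
    {"wx": 0,"wy": 0,"wz": -0.08,"dx": 0,"dy": 0,"dz": 0,"fingers": 200},
    {"wx": 0,"wy": 0,"wz": -0.08,"dx": 0,"dy": 0,"dz": 0,"fingers": 200},
    {"wx": 0,"wy": 0,"wz": -0.08,"dx": 0,"dy": 0,"dz": 0,"fingers": 200},
  ],
)

```text
t: 5.18
tool_pos: [0.5945, 0.2019, 0.1568]
orientation: [-2.791, -1.432, -0.001]
force: [-1.3, 0.4, -2.6]
opening: 0.0384
```

```bash
python3 -c "
from h import *
show()"
```

```text
t 5.18 pos [0.5945 0.2019 0.1568] yaw 54.33 z [-0.002  0.005 -1.   ] q [0.24 0.23 1.46 0.01 1.46 0.86] F [-1.3  0.4 -2.6] M [-0.14  0.11  0.08] op 0.0384
```

send_rows(
  series=[
    {"wx": 0,"wy": 0,"wz": -0.06,"dx": 0,"dy": 0,"dz": 0,"fingers": 200},
    {"wx": 0,"wy": 0,"wz": -0.05,"dx": 0,"dy": 0,"dz": 0,"fingers": 200},
    {"wx": 0,"wy": 0,"wz": -0.05,"dx": 0,"dy": 0,"dz": 0,"fingers": 200},
  ],
)

```text
t: 5.43
tool_pos: [0.5945, 0.202, 0.1568]
orientation: [-2.902, -1.189, -0.002]
force: [0.0, -0.2, -2.2]
opening: 0.0381
```

send_rows(
  series=[
    {"wx": 0,"wy": 0,"wz": -0.05,"dx": 0,"dy": 0,"dz": 0,"fingers": 200},
    {"wx": 0,"wy": 0,"wz": -0.05,"dx": 0,"dy": 0,"dz": 0,"fingers": 200},
  ],
)

```text
t: 5.6
tool_pos: [0.5945, 0.202, 0.1568]
orientation: [-2.961, -1.035, -0.002]
force: [-0.8, 0.3, -0.7]
opening: 0.0387
```

```bash
python3 -c "
from h import *
show()"
```

```text
t 5.6 pos [0.5945 0.202  0.1568] yaw 38.54 z [-0.     0.005 -1.   ] q [0.24 0.22 1.46 0.01 1.46 1.14] F [-0.8  0.3 -0.7] M [-0.11  0.08  0.05] op 0.0387
```

send_rows(
  series=[
    {"wx": 0,"wy": 0,"wz": -0.05,"dx": 0,"dy": 0,"dz": 0,"fingers": 200},
    {"wx": 0,"wy": 0,"wz": -0.05,"dx": 0,"dy": 0,"dz": 0,"fingers": 200},
  ],
)

```text
t: 5.77
tool_pos: [0.5945, 0.202, 0.1568]
orientation: [-3.011, -0.879, -0.003]
force: [0.3, 0.6, -0.4]
opening: 0.0384
```

```bash
python3 -c "
from h import *
show()"
```

```text
t 5.77 pos [0.5945 0.202  0.1568] yaw 32.54 z [ 0.     0.005 -1.   ] q [0.24 0.22 1.46 0.   1.46 1.25] F [ 0.3  0.6 -0.4] M [ 0.1  -0.16  0.56] op 0.0384
```

send_rows(
  series=[
    {"wx": 0,"wy": 0,"wz": -0.05,"dx": 0,"dy": 0,"dz": 0,"fingers": 200},
    {"wx": 0,"wy": 0,"wz": -0.05,"dx": 0,"dy": 0,"dz": 0,"fingers": 200},
  ],
)

```text
t: 5.93
tool_pos: [0.5949, 0.2023, 0.157]
orientation: [-3.053, -0.721, -0.005]
force: [0.6, 0.5, -2.0]
opening: 0.0385
```

```bash
python3 -c "
from h import *
show()"
```

```text
t 5.93 pos [0.5949 0.2023 0.157 ] yaw 26.58 z [ 0.002  0.005 -1.   ] q [0.24 0.22 1.46 0.   1.46 1.35] F [ 0.6  0.5 -2. ] M [-0.14  0.08  0.55] op 0.0385
```

send_rows(
  series=[
    {"wx": 0,"wy": 0,"wz": 0,"dx": 0,"dy": 0,"dz": 0,"fingers": 90},
    {"wx": 0,"wy": 0,"wz": 0,"dx": 0,"dy": 0,"dz": 0,"fingers": 90},
    {"wx": 0,"wy": 0,"wz": 0,"dx": 0,"dy": 0,"dz": 0,"fingers": 90},
    {"wx": 0,"wy": 0,"wz": 0,"dx": 0,"dy": 0,"dz": 1,"fingers": 90},
    {"wx": 0,"wy": 0,"wz": 0,"dx": 0,"dy": 0,"dz": 2,"fingers": 90},
    {"wx": 0,"wy": 0,"wz": 0,"dx": 0,"dy": 0,"dz": 3,"fingers": 90},
    {"wx": 0,"wy": 0,"wz": 0,"dx": 0,"dy": 0,"dz": 3,"fingers": 60},
    {"wx": 0,"wy": 0,"wz": 0,"dx": 0,"dy": 0,"dz": 2,"fingers": 60},
    {"wx": 0,"wy": 0,"wz": 0,"dx": 0,"dy": 0,"dz": 0,"fingers": 60},
  ],
)

```text
t: 6.68
tool_pos: [0.5935, 0.2016, 0.2742]
orientation: [-3.051, -0.731, -0.004]
force: [0.7, 0.1, 0.6]
opening: 0.0706
```

Run:
```python
from h import *
s=show()
cv2.imwrite("pics/w5.png",robot.read_camera("wrist")[:,:,::-1])
c=cam("top")
a=px2w(c,345,178.3,.05);b=px2w(c,346,193.3,.05);print(a,b,(a+b)/2,np.degrees(np.arctan2(a[1]-b[1],a[0]-b[0])))
```

```text
t 6.68 pos [0.5935 0.2016 0.2742] yaw 26.94 z [ 0.001  0.005 -1.   ] q [0.24 0.18 1.29 0.   1.66 1.34] F [0.7 0.1 0.6] M [ 0.    0.01 -0.02] op 0.0706
[ 0.62141392 -0.24388849  0.05      ] [ 0.57411989 -0.24587498  0.05      ] [ 0.5977669  -0.24488174  0.05      ] 2.4051779349136533
```

View pics/w5.png

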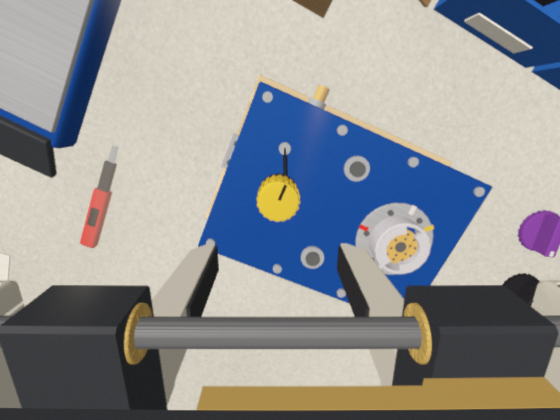

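Run:
```python
from h import *
crop("pics/w5.png",240,160,340,235,8,"pics/w5c.png")
```

```text
(no output)
```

View pics/w5c.png

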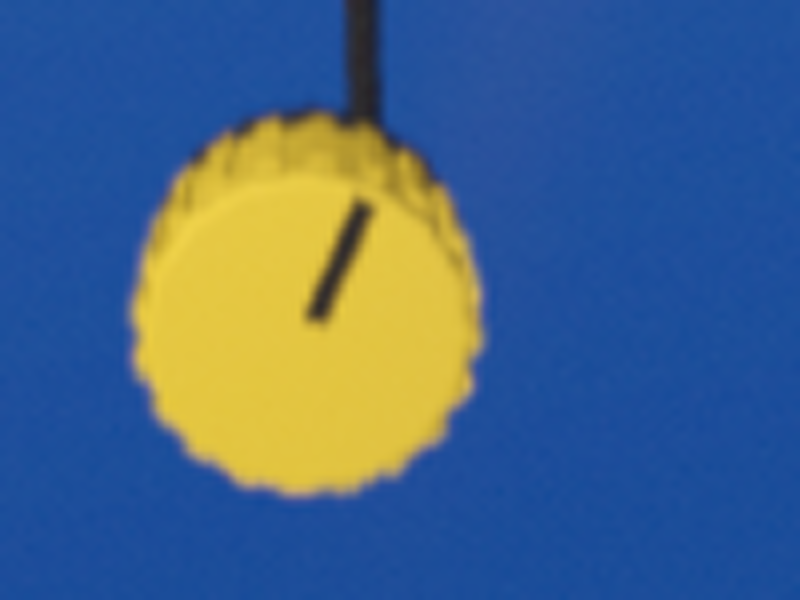

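Run:
```python
from h import *
c=cam("wrist")
a=px2w(c,240+316/8,160+320/8,.18);b=px2w(c,240+364/8,160+203/8,.18);d=b-a
print(a,np.degrees(np.arctan2(d[1],d[0])))
# neck mouth, from w5 approx
print(px2w(c,402,244,.165))
# before (w3): state approximated
s=dict(tool_pos=np.array([0.5892,0.2026,0.2941]),orientation=np.array([1.182,2.908,-.009]))
c=cam("wrist",s)
a=px2w(c,240+350/8,160+325/8,.18);b=px2w(c,240+468/8,160+303/8,.18);d=b-a
print(a,np.degrees(np.arctan2(d[1],d[0])))
```

```text
[0.59787942 0.20072978 0.18      ] 5.500118013682665
[0.6096131  0.06420207 0.165     ]
[0.59694333 0.20500585 0.18      ] 56.83519680202582
```

send_rows(
  series=[
    {"wx": 0,"wy": 0,"wz": -0.05,"dx": 0,"dy": -2,"dz": 0,"fingers": 60},
    {"wx": 0,"wy": 0,"wz": -0.05,"dx": 0,"dy": -3.7,"dz": 0,"fingers": 60},
    {"wx": 0,"wy": 0,"wz": -0.05,"dx": 0,"dy": -3.7,"dz": 0,"fingers": 60},
    {"wx": 0,"wy": 0,"wz": -0.05,"dx": 0,"dy": -3.7,"dz": 0,"fingers": 60},
    {"wx": 0,"wy": 0,"wz": -0.05,"dx": 0,"dy": -3.7,"dz": 0,"fingers": 60},
    {"wx": 0,"wy": 0,"wz": -0.05,"dx": 0,"dy": -3.7,"dz": 0,"fingers": 60},
    {"wx": 0,"wy": 0,"wz": -0.05,"dx": 0,"dy": -3.7,"dz": -0.5,"fingers": 60},
    {"wx": 0,"wy": 0,"wz": -0.05,"dx": 0,"dy": -3.7,"dz": -1,"fingers": 60},
    {"wx": 0,"wy": 0,"wz": 0,"dx": 0,"dy": -3.7,"dz": -1,"fingers": 60},
    {"wx": 0,"wy": 0,"wz": 0,"dx": 0,"dy": -3.7,"dz": -1,"fingers": 60},
    {"wx": 0,"wy": 0,"wz": 0,"dx": 0,"dy": -3.7,"dz": -1,"fingers": 60},
    {"wx": 0,"wy": 0,"wz": 0,"dx": 0,"dy": -3,"dz": -1,"fingers": 60},
    {"wx": 0,"wy": 0,"wz": 0,"dx": 0,"dy": -2,"dz": -1,"fingers": 60},
    {"wx": 0,"wy": 0,"wz": 0,"dx": 0,"dy": 0,"dz": 0,"fingers": 60},
    {"wx": 0,"wy": 0,"wz": 0,"dx": 0,"dy": 0,"dz": 0,"fingers": 60},
  ],
)

```text
t: 7.98
tool_pos: [0.5801, -0.2551, 0.1847]
orientation: [-3.126, -0.097, 0.025]
force: [-0.0, 0.3, 1.3]
opening: 0.0711
```

Run:
```python
from h import *
s=show()
cv2.imwrite("pics/w6.png",robot.read_camera("wrist")[:,:,::-1])
```

```text
t 7.98 pos [ 0.5801 -0.2551  0.1847] yaw 3.57 z [-0.016  0.013 -1.   ] q [-0.5   0.25  1.38  0.    1.54  1.01] F [-0.   0.3  1.3] M [ 0.   -0.01  0.01] op 0.0711
```

View pics/w6.png

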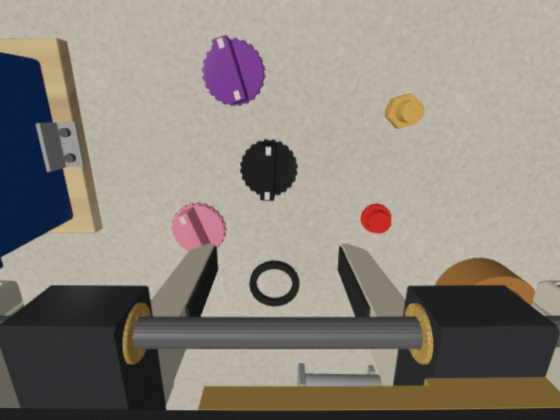

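Run:
```python
from h import *
crop("pics/w6.png",220,130,320,205,8,"pics/w6c.png")
```

```text
(no output)
```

View pics/w6c.png

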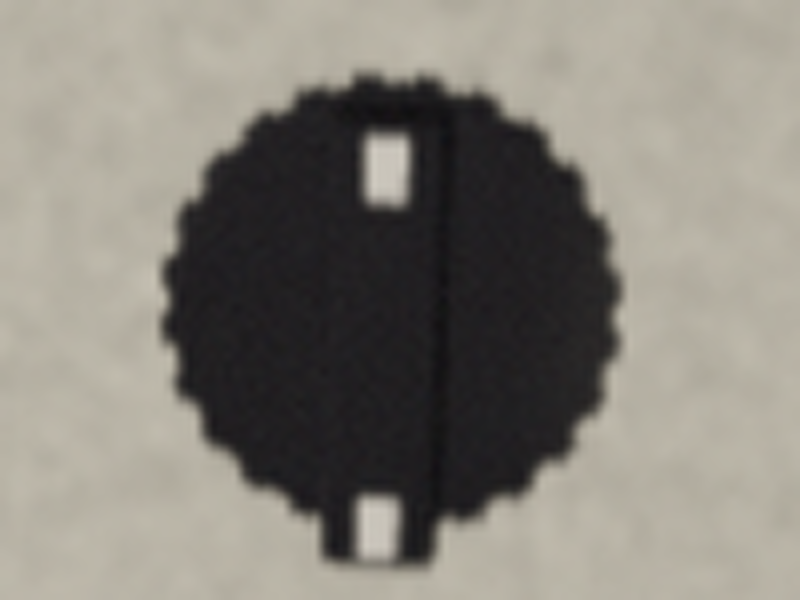

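Run:
```python
from h import *
s=show();c=cam("wrist",s)
a=px2w(c,220+387/8,130+170/8,.05);b=px2w(c,220+378/8,130+527/8,.05);d=a-b
print(a,b,(a+b)/2,np.linalg.norm(d),np.degrees(np.arctan2(d[1],d[0])))
print(px2w(c,220+392/8,130+298/8,.019)) # disc centre, mid height approx
```

```text
t 8.03 pos [ 0.5797 -0.2547  0.1842] yaw 3.59 z [-0.017  0.013 -1.   ] q [-0.5   0.25  1.38  0.    1.54  1.01] F [-0.   0.  -0.7] M [ 0.03  0.05 -0.01] op 0.0711
[ 0.62106586 -0.24185937  0.05      ] [ 0.57332641 -0.24320535  0.05      ] [ 0.59719613 -0.24253236  0.05      ] 0.04775842182367017 1.6149850787936955
[ 0.59852126 -0.2425052   0.019     ]
```

send_rows(
  series=[
    {"wx": -0.013,"wy": -0.017,"wz": -0.028,"dx": 1.8,"dy": 1.2,"dz": 0,"fingers": 100},
    {"wx": 0,"wy": 0,"wz": 0,"dx": 0,"dy": 0,"dz": -1,"fingers": 100},
    {"wx": 0,"wy": 0,"wz": 0,"dx": 0,"dy": 0,"dz": -2,"fingers": 100},
    {"wx": 0,"wy": 0,"wz": 0,"dx": 0,"dy": 0,"dz": -2,"fingers": 100},
    {"wx": 0,"wy": 0,"wz": 0,"dx": 0,"dy": 0,"dz": -2,"fingers": 100},
    {"wx": 0,"wy": 0,"wz": 0,"dx": 0,"dy": 0,"dz": -1,"fingers": 100},
    {"wx": 0,"wy": 0,"wz": 0,"dx": 0,"dy": 0,"dz": 0,"fingers": 100},
    {"wx": 0,"wy": 0,"wz": 0,"dx": 0,"dy": 0,"dz": 0,"fingers": 100},
  ],
)

```text
t: 8.7
tool_pos: [0.5997, -0.2327, 0.103]
orientation: [-3.14, -0.074, -0.005]
force: [-0.3, 0.0, 0.7]
opening: 0.0565
```

```bash
python3 -c "
from h import *
show()"
```

```text
t 8.7 pos [ 0.5997 -0.2327  0.103 ] yaw 2.7 z [ 0.003  0.    -1.   ] q [-0.45  0.3   1.47  0.    1.37  1.07] F [-0.3  0.   0.7] M [-0.02  0.04  0.02] op 0.0565
```

send_rows(
  series=[
    {"wx": 0,"wy": 0,"wz": -0.01,"dx": -0.2,"dy": -1.0,"dz": 0,"fingers": 100},
    {"wx": 0,"wy": 0,"wz": 0,"dx": 0,"dy": 0,"dz": 0,"fingers": 100},
    {"wx": 0,"wy": 0,"wz": 0,"dx": 0,"dy": 0,"dz": 0,"fingers": 100},
  ],
)

```text
t: 8.95
tool_pos: [0.5989, -0.2434, 0.106]
orientation: [3.14, 0.06, 0.009]
force: [0.0, -0.1, 0.1]
opening: 0.0566
```

```bash
python3 -c "
from h import *
show()
cv2.imwrite('pics/w7.png',robot.read_camera('wrist')[:,:,::-1])"
```

```text
t 8.95 pos [ 0.5989 -0.2434  0.106 ] yaw 2.18 z [ 0.006 -0.001 -1.   ] q [-0.47  0.3   1.46  0.    1.37  1.07] F [ 0.  -0.1  0.1] M [ 0.02 -0.   -0.06] op 0.0566
```

View pics/w7.png

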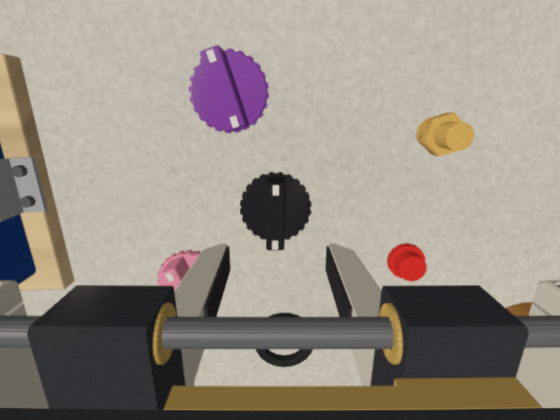

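```bash
python3 -c "
from h import *
c=cam('wrist')
a=px2w(c,276,189,.05);b=px2w(c,275,244,.05);d=a-b
print((a+b)/2,np.degrees(np.arctan2(d[1],d[0])),np.linalg.norm(d),px2w(c,185,270,.03))"
```

```text
[ 0.5986524 -0.2431063  0.05     ] 1.0834154938073097 0.04829393601181475 [ 0.5357635  -0.15919453  0.03      ]
```

send_rows(
  series=[
    {"wx": 0,"wy": 0.006,"wz": 0,"dx": -0.1,"dy": 0,"dz": -1.5,"fingers": 100},
    {"wx": 0,"wy": 0,"wz": 0,"dx": 0,"dy": 0,"dz": -2,"fingers": 100},
    {"wx": 0,"wy": 0,"wz": 0,"dx": 0,"dy": 0,"dz": -1.5,"fingers": 100},
    {"wx": 0,"wy": 0,"wz": 0,"dx": 0,"dy": 0,"dz": -0.5,"fingers": 100},
    {"wx": 0,"wy": 0,"wz": 0,"dx": 0,"dy": 0,"dz": 0,"fingers": 100},
    {"wx": 0,"wy": 0,"wz": 0,"dx": 0,"dy": 0,"dz": 0,"fingers": 100},
  ],
)

```text
t: 9.5
tool_pos: [0.5996, -0.2457, 0.0504]
orientation: [3.136, 0.057, 0.007]
force: [0.7, 1.1, 0.6]
opening: 0.0566
```

```bash
python3 -c "
from h import *
show()"
```

```text
t 9.5 pos [ 0.5996 -0.2457  0.0504] yaw 2.08 z [ 0.005 -0.005 -1.   ] q [-0.47  0.36  1.5  -0.    1.28  1.07] F [0.7 1.1 0.6] M [ 0.02 -0.05  0.05] op 0.0566
```

send_rows(
  series=[
    {"wx": 0.005,"wy": 0.005,"wz": -0.01,"dx": -0.1,"dy": 0.2,"dz": -0.6,"fingers": 100},
    {"wx": 0,"wy": 0,"wz": 0,"dx": 0,"dy": 0,"dz": -0.9,"fingers": 100},
    {"wx": 0,"wy": 0,"wz": 0,"dx": 0,"dy": 0,"dz": -0.7,"fingers": 100},
    {"wx": 0,"wy": 0,"wz": 0,"dx": 0,"dy": 0,"dz": 0,"fingers": 100},
    {"wx": 0,"wy": 0,"wz": 0,"dx": 0,"dy": 0,"dz": 0,"fingers": 100},
  ],
)

```text
t: 9.92
tool_pos: [0.5999, -0.2442, 0.0284]
orientation: [3.141, 0.04, 0.003]
force: [0.4, 1.0, 0.3]
opening: 0.0562
```

```bash
python3 -c "
from h import *
show()"
```

```text
t 9.92 pos [ 0.5999 -0.2442  0.0284] yaw 1.44 z [ 0.002 -0.    -1.   ] q [-0.47  0.39  1.5   0.    1.25  1.08] F [0.4 1.  0.3] M [0.02 0.02 0.06] op 0.0562
```

Level and centred; close with 45 N.

send_rows(
  series=[
    {"wx": 0,"wy": 0,"wz": 0,"dx": -0.1,"dy": 0.1,"dz": 0,"fingers": 235},
    {"wx": 0,"wy": 0,"wz": 0,"dx": 0,"dy": 0,"dz": 0,"fingers": 235},
    {"wx": 0,"wy": 0,"wz": 0,"dx": 0,"dy": 0,"dz": 0,"fingers": 235},
    {"wx": 0,"wy": 0,"wz": 0,"dx": 0,"dy": 0,"dz": 0,"fingers": 235},
    {"wx": 0,"wy": 0,"wz": 0,"dx": 0,"dy": 0,"dz": 0,"fingers": 235},
    {"wx": 0,"wy": 0,"wz": 0,"dx": 0,"dy": 0,"dz": 0,"fingers": 235},
    {"wx": 0,"wy": 0,"wz": 0,"dx": 0,"dy": 0,"dz": 0,"fingers": 235},
  ],
  newtons=45,
)

```text
t: 10.5
tool_pos: [0.5997, -0.2435, 0.03]
orientation: [3.14, 0.04, 0.006]
force: [0.1, -0.6, 0.3]
opening: 0.0143
```

```bash
python3 -c "
from h import *
show()"
```

```text
t 10.5 pos [ 0.5997 -0.2435  0.03  ] yaw 1.45 z [ 0.004 -0.002 -1.   ] q [-0.47  0.38  1.51  0.    1.25  1.08] F [ 0.1 -0.6  0.3] M [-0.02  0.01 -0.03] op 0.0143
```

send_rows(
  series=[
    {"wx": 0,"wy": 0,"wz": 0,"dx": 0,"dy": 0,"dz": 1,"fingers": 235},
    {"wx": 0,"wy": 0,"wz": 0,"dx": 0,"dy": 0,"dz": 3,"fingers": 235},
    {"wx": 0,"wy": 0,"wz": 0,"dx": 0,"dy": 0,"dz": 4,"fingers": 235},
    {"wx": 0,"wy": 0,"wz": 0,"dx": 0,"dy": 0,"dz": 4,"fingers": 235},
    {"wx": 0,"wy": 0,"wz": 0,"dx": 0,"dy": 0,"dz": 4,"fingers": 235},
    {"wx": 0,"wy": 0,"wz": 0,"dx": 0,"dy": 0,"dz": 4,"fingers": 235},
    {"wx": 0,"wy": 0,"wz": 0,"dx": 0,"dy": 2,"dz": 2,"fingers": 235},
    {"wx": 0,"wy": 0,"wz": 0.01,"dx": 0,"dy": 3,"dz": 1,"fingers": 235},
    {"wx": 0,"wy": 0,"wz": 0.01,"dx": 0,"dy": 3,"dz": 0,"fingers": 235},
    {"wx": 0,"wy": 0,"wz": 0.01,"dx": 0,"dy": 3,"dz": 0,"fingers": 235},
    {"wx": 0,"wy": 0,"wz": 0.01,"dx": 0,"dy": 3,"dz": 0,"fingers": 235},
    {"wx": 0,"wy": 0,"wz": 0,"dx": 0,"dy": 3,"dz": 0,"fingers": 235},
    {"wx": 0,"wy": 0,"wz": 0,"dx": 0,"dy": 2,"dz": 0,"fingers": 235},
    {"wx": 0,"wy": 0,"wz": 0,"dx": 0,"dy": 0,"dz": 0,"fingers": 235},
    {"wx": 0,"wy": 0,"wz": 0,"dx": 0,"dy": 0,"dz": 0,"fingers": 235},
    {"wx": 0,"wy": 0,"wz": 0,"dx": 0,"dy": 0,"dz": 0,"fingers": 235},
  ],
)

```text
t: 11.83
tool_pos: [0.5936, -0.0444, 0.2865]
orientation: [3.137, 0.101, 0.025]
force: [-0.1, -1.1, 0.3]
opening: 0.0072
```

```bash
python3 -c "
from h import *
show()
cv2.imwrite('pics/w8.png',robot.read_camera('wrist')[:,:,::-1])"
```

```text
t 11.83 pos [ 0.5936 -0.0444  0.2865] yaw 3.68 z [ 0.016 -0.003 -1.   ] q [-0.16  0.08  1.38 -0.    1.66  1.35] F [-0.1 -1.1  0.3] M [-0.02  0.04 -0.03] op 0.0072
```

View pics/w8.png

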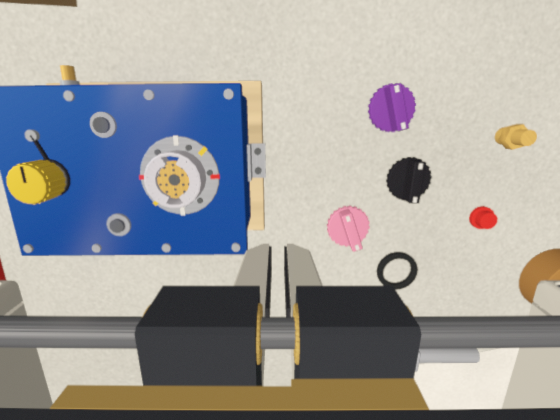

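Run:
```python
from h import *
crop("pics/w8.png",130,125,230,225,7,"pics/w8n.png")
crop("pics/w8.png",370,140,450,220,8,"pics/w8b.png")
show()
```

```text
t 11.88 pos [ 0.5937 -0.0448  0.2866] yaw 3.65 z [ 0.016 -0.003 -1.   ] q [-0.16  0.08  1.38 -0.    1.66  1.35] F [-0.2  0.5  0.7] M [0.   0.01 0.01] op 0.0073
```

View pics/w8n.png

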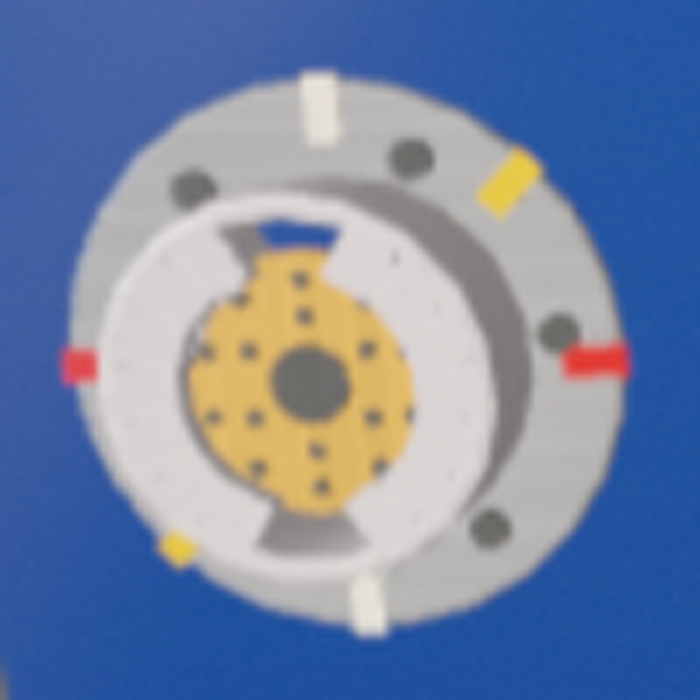

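View pics/w8b.png

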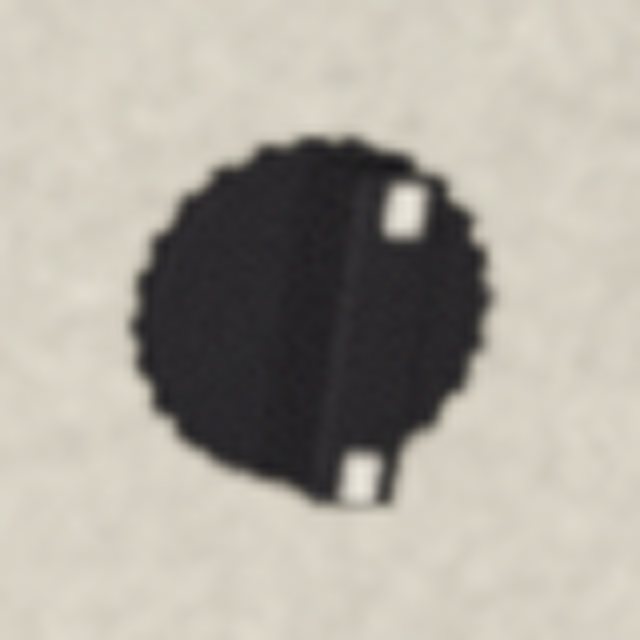

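Run:
```python
from h import *
s=robot.read_state();c=cam("wrist",s)
n=px2w(c,130+298.5/7,125+385/7,.168);print("neck",n)
L=px2w(c,130+97/7,125+385/7,.168);Rr=px2w(c,130+500/7,125+385/7,.168);print("diam",np.linalg.norm(L-Rr))
f=lambda u,v:px2w(c,130+u/7,125+v/7,.144)
w=f(320,75);w2=f(370,637);print("flange white",(w+w2)/2,np.degrees(np.arctan2(*(w-w2)[[1,0]])))
r=f(630,360);r2=f(62,366);print("red",(r+r2)/2, np.degrees(np.arctan2(*(r2-r)[[1,0]]))-90)
a=px2w(c,370+405/8,140+212/8,.05);b=px2w(c,370+361/8,140+478/8,.05);d=a-b
print("cap",(a+b)/2,np.degrees(np.arctan2(d[1],d[0])),np.linalg.norm(d))
```

```text
neck [0.60637081 0.0604411  0.168     ]
diam 0.0581448005158999
flange white [0.6045122  0.06085545 0.144     ] 3.6659596361087283
red [0.60501419 0.06087436 0.144     ] 4.165775951293966
cap [ 0.5971992  -0.24427001  0.05      ] 1.5315576123472812 0.047663756414083394
```

send_rows(
  series=[
    {"wx": 0,"wy": 0.016,"wz": 0,"dx": 0,"dy": -2,"dz": 0,"fingers": 100},
    {"wx": 0,"wy": 0,"wz": 0,"dx": 0,"dy": -3,"dz": -1,"fingers": 100},
    {"wx": 0,"wy": 0,"wz": 0,"dx": 0,"dy": -3,"dz": -2,"fingers": 100},
    {"wx": 0,"wy": 0,"wz": 0,"dx": 0,"dy": -3,"dz": -2,"fingers": 100},
    {"wx": 0,"wy": 0,"wz": 0,"dx": 0,"dy": -3,"dz": -2,"fingers": 100},
    {"wx": 0,"wy": 0,"wz": 0,"dx": 0,"dy": -2.5,"dz": -2,"fingers": 100},
    {"wx": 0,"wy": 0,"wz": 0,"dx": 0,"dy": -1.5,"dz": -2,"fingers": 100},
    {"wx": 0,"wy": 0,"wz": 0,"dx": 0,"dy": -1,"dz": -1.5,"fingers": 100},
    {"wx": 0,"wy": 0,"wz": 0,"dx": 0,"dy": 0,"dz": -1.5,"fingers": 100},
    {"wx": 0,"wy": 0,"wz": 0,"dx": 0,"dy": 0,"dz": -1,"fingers": 100},
    {"wx": 0,"wy": 0,"wz": 0,"dx": 0,"dy": 0,"dz": 0,"fingers": 100},
    {"wx": 0,"wy": 0,"wz": 0,"dx": 0,"dy": 0,"dz": 0,"fingers": 100},
  ],
)

```text
t: 12.88
tool_pos: [0.5871, -0.26, 0.131]
orientation: [3.136, 0.073, 0.001]
force: [0.9, 0.2, -0.2]
opening: 0.0567
```

```bash
python3 -c "
from h import *
show()"
```

```text
t 12.88 pos [ 0.5871 -0.26    0.131 ] yaw 2.67 z [ 0.001 -0.005 -1.   ] q [-0.49  0.28  1.44 -0.    1.42  1.03] F [ 0.9  0.2 -0.2] M [-0.   -0.08  0.03] op 0.0567
```

send_rows(
  series=[
    {"wx": 0.005,"wy": 0,"wz": -0.015,"dx": 1.1,"dy": 1.6,"dz": -1,"fingers": 100},
    {"wx": 0,"wy": 0,"wz": 0,"dx": 0,"dy": 0,"dz": -2,"fingers": 100},
    {"wx": 0,"wy": 0,"wz": 0,"dx": 0,"dy": 0,"dz": -2,"fingers": 100},
    {"wx": 0,"wy": 0,"wz": 0,"dx": 0,"dy": 0,"dz": -1,"fingers": 100},
    {"wx": 0,"wy": 0,"wz": 0,"dx": 0,"dy": 0,"dz": 0,"fingers": 100},
    {"wx": 0,"wy": 0,"wz": 0,"dx": 0,"dy": 0,"dz": 0,"fingers": 100},
  ],
)

```text
t: 13.38
tool_pos: [0.6029, -0.2449, 0.0781]
orientation: [3.137, 0.05, 0.017]
force: [0.6, -0.2, 0.3]
opening: 0.0565
```

```bash
python3 -c "
from h import *
show()"
```

```text
t 13.38 pos [ 0.6029 -0.2449  0.0781] yaw 1.81 z [ 0.011 -0.004 -1.   ] q [-0.47  0.33  1.48  0.    1.32  1.07] F [ 0.6 -0.2  0.3] M [-0.03  0.03 -0.04] op 0.0565
```

send_rows(
  series=[
    {"wx": 0.004,"wy": 0.011,"wz": 0,"dx": -0.5,"dy": 0.1,"dz": -0.5,"fingers": 100},
    {"wx": 0,"wy": 0,"wz": 0,"dx": 0,"dy": 0,"dz": -1.5,"fingers": 100},
    {"wx": 0,"wy": 0,"wz": 0,"dx": 0,"dy": 0,"dz": -1,"fingers": 100},
    {"wx": 0,"wy": 0,"wz": 0,"dx": 0,"dy": 0,"dz": 0,"fingers": 100},
    {"wx": 0,"wy": 0,"wz": 0,"dx": 0,"dy": 0,"dz": 0,"fingers": 100},
  ],
)

```text
t: 13.8
tool_pos: [0.5998, -0.2451, 0.0502]
orientation: [3.138, 0.05, 0.007]
force: [0.4, -0.3, 0.3]
opening: 0.0565
```

```bash
python3 -c "
from h import *
show()"
```

```text
t 13.8 pos [ 0.5998 -0.2451  0.0502] yaw 1.83 z [ 0.004 -0.003 -1.   ] q [-0.47  0.36  1.5  -0.    1.28  1.07] F [ 0.4 -0.3  0.3] M [-0.01 -0.02  0.01] op 0.0565
```

send_rows(
  series=[
    {"wx": 0.003,"wy": 0.004,"wz": 0,"dx": -0.2,"dy": 0.1,"dz": -0.8,"fingers": 100},
    {"wx": 0,"wy": 0,"wz": 0,"dx": 0,"dy": 0,"dz": -1,"fingers": 100},
    {"wx": 0,"wy": 0,"wz": 0,"dx": 0,"dy": 0,"dz": -0.5,"fingers": 100},
    {"wx": 0,"wy": 0,"wz": 0,"dx": 0,"dy": 0,"dz": 0,"fingers": 100},
    {"wx": 0,"wy": 0,"wz": 0,"dx": 0,"dy": 0,"dz": 0,"fingers": 100},
  ],
)

```text
t: 14.22
tool_pos: [0.5972, -0.2441, 0.0244]
orientation: [-3.141, -0.049, 0.001]
force: [0.5, -0.4, 0.1]
opening: 0.0565
```

```bash
python3 -c "
from h import *
show()"
```

```text
t 14.22 pos [ 0.5972 -0.2441  0.0244] yaw 1.81 z [-0.001  0.001 -1.   ] q [-0.47  0.39  1.51  0.    1.24  1.07] F [ 0.5 -0.4  0.1] M [0.04 0.02 0.02] op 0.0565
```

send_rows(
  series=[
    {"wx": 0,"wy": 0,"wz": 0,"dx": 0.1,"dy": 0,"dz": 0.2,"fingers": 255},
    {"wx": 0,"wy": 0,"wz": 0,"dx": 0,"dy": 0,"dz": 0,"fingers": 255},
    {"wx": 0,"wy": 0,"wz": 0,"dx": 0,"dy": 0,"dz": 0,"fingers": 255},
    {"wx": 0,"wy": 0,"wz": 0,"dx": 0,"dy": 0,"dz": 0,"fingers": 255},
    {"wx": 0,"wy": 0,"wz": 0,"dx": 0,"dy": 0,"dz": 0,"fingers": 255},
    {"wx": 0,"wy": 0,"wz": 0,"dx": 0,"dy": 0,"dz": 0,"fingers": 255},
    {"wx": 0,"wy": 0,"wz": 0,"dx": 0,"dy": 0,"dz": 0,"fingers": 255},
    {"wx": 0,"wy": 0,"wz": 0,"dx": 0,"dy": 0,"dz": 0,"fingers": 255},
    {"wx": 0,"wy": 0,"wz": 0,"dx": 0,"dy": 0,"dz": 0,"fingers": 255},
    {"wx": 0,"wy": 0,"wz": 0,"dx": 0,"dy": 0,"dz": 0,"fingers": 255},
  ],
  newtons=50,
)

```text
t: 15.05
tool_pos: [0.6037, -0.2466, 0.0343]
orientation: [3.136, 0.05, 0.016]
force: [1.2, -0.4, 0.1]
opening: 0.0007
```

```bash
python3 -c "
from h import *
show()
cv2.imwrite('pics/w9.png',robot.read_camera('wrist')[:,:,::-1])"
```

```text
t 15.05 pos [ 0.6037 -0.2466  0.0343] yaw 1.82 z [ 0.01  -0.005 -1.   ] q [-0.47  0.38  1.5   0.    1.25  1.07] F [ 1.2 -0.4  0.1] M [ 0.08  0.03 -0.02] op 0.0007
```

View pics/w9.png

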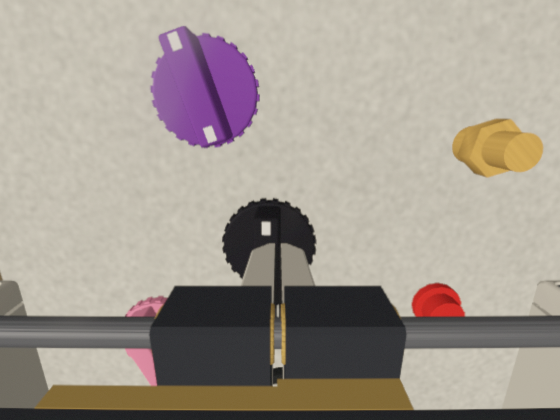

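```bash
python3 -c "
from h import *
s=robot.read_state();c=cam('wrist',s)
print('tcp',w2px(c,s['tool_pos']))
for P in [(.6212,-.2433,.05),(.5734,-.2448,.05),(.5972,-.244,.05),(.5972,-.244,.024)]: print(w2px(c,np.array(P)))
crop('pics/w9.png',200,180,340,285,5,'pics/w9c.png')
cv2.imwrite('pics/s9.png',robot.read_camera('side')[:,:,::-1])
crop('pics/s9.png',240,200,400,320,5,'pics/s9c.png')
"
```

```text
tcp [276.19121001 244.17579186]
[271.51432544 227.47804356]
[271.89544495 297.87009616]
[271.62524344 264.11013276]
[272.06996994 246.86685878]
```

View pics/w9c.png

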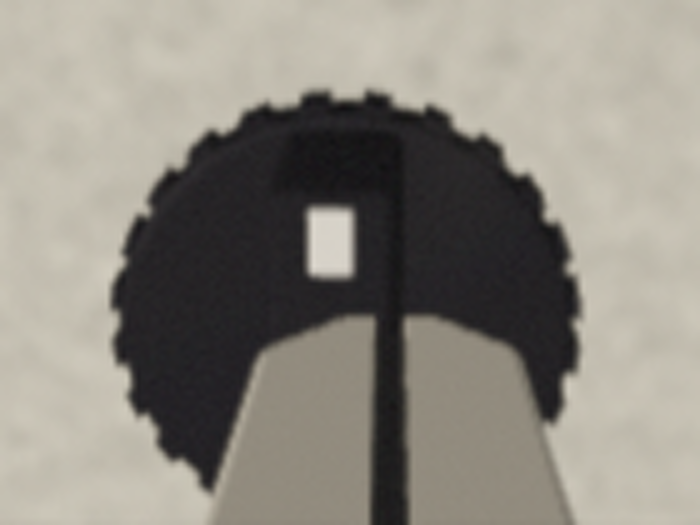

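View pics/s9c.png

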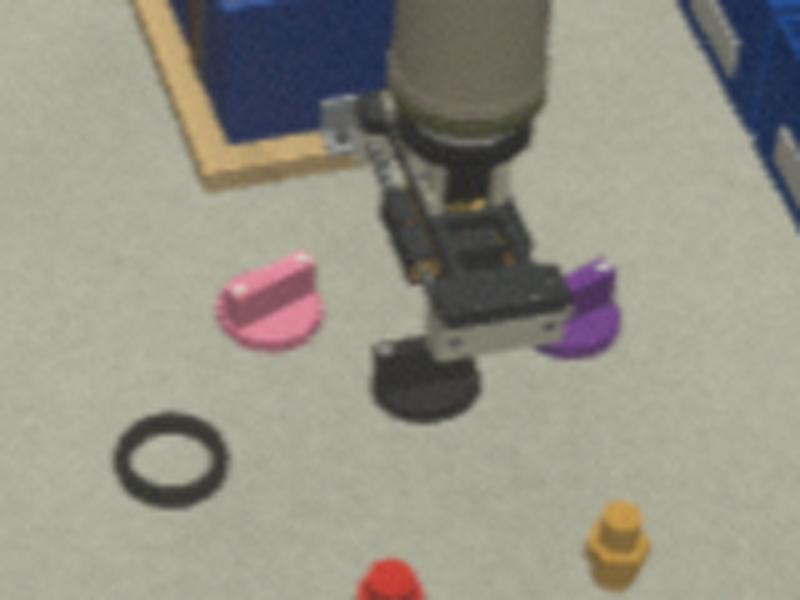

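```bash
python3 -c "
from h import *
s=show();c=cam('side')
print('tcp',(w2px(c,s['tool_pos'])-[240,200])*5)
for P in [(.6212,-.2433,.05),(.5734,-.2448,.05),(.5972,-.244,.05),(.5972,-.244,.024),(.5972,-.244,0)]: print((w2px(c,np.array(P))-[240,200])*5)
crop('pics/s9.png',300,240,370,290,11,'pics/s9d.png')
"
```

```text
t 15.15 pos [ 0.6033 -0.2464  0.0337] yaw 1.82 z [ 0.01  -0.005 -1.   ] q [-0.47  0.38  1.5   0.    1.25  1.07] F [ 0.2  0.3 -0.1] M [ 0.04  0.06 -0.02] op 0.0007
tcp [438.89379556 376.5069376 ]
[468.7241376  349.56050139]
[390.6930636 362.1548612]
[429.63715715 355.8038899 ]
[426.8241318  386.22124745]
[424.28026401 413.70453787]
```

View pics/s9d.png

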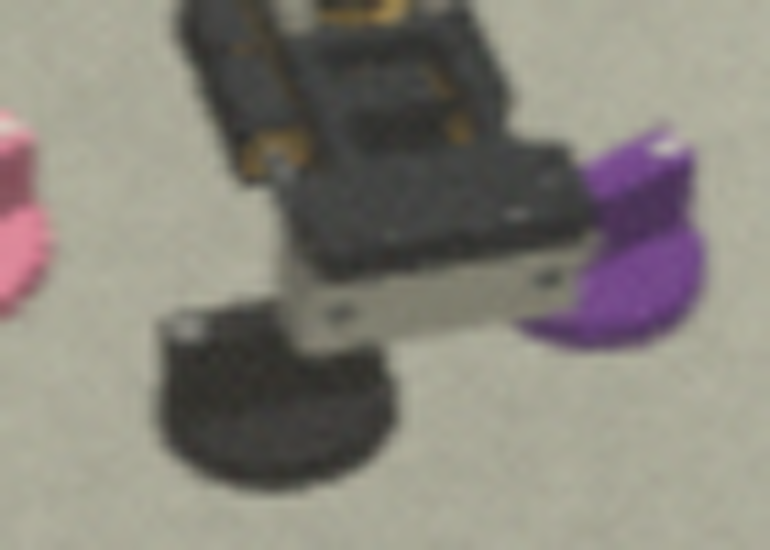

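```bash
python3 -c "
from h import *
print([a for a in dir(robot) if a[0]!='_'],robot.tcp_to_grasp)
cv2.imwrite('pics/t9.png',robot.read_camera('top')[:,:,::-1])
crop('pics/t9.png',310,150,400,220,8,'pics/t9c.png')"
```

```text
['IKError', 'camera_info', 'close_job', 'read_camera', 'read_state', 'tcp_to_grasp'] 0.0188
```

send_rows(
  series=[
    {"wx": 0,"wy": 0,"wz": 0,"dx": 0,"dy": 0,"dz": -0.2,"fingers": 255},
    {"wx": 0,"wy": 0,"wz": 0,"dx": 0,"dy": 0,"dz": -0.2,"fingers": 255},
  ],
)

```text
t: 15.37
tool_pos: [0.6027, -0.246, 0.0289]
orientation: [3.137, 0.05, 0.013]
force: [-4.6, 1.9, 23.7]
opening: 0.0005
```

View pics/t9c.png

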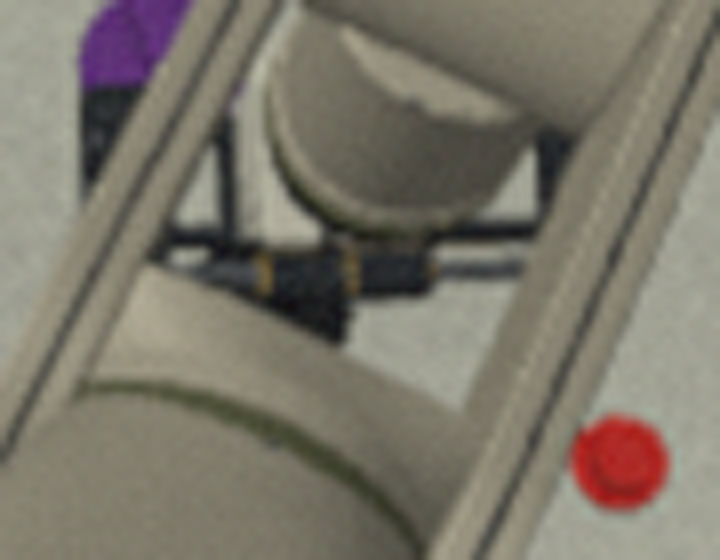

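send_rows(
  series=[
    {"wx": 0,"wy": 0,"wz": 0,"dx": 0,"dy": 0,"dz": 1.5,"fingers": 255},
    {"wx": 0,"wy": 0,"wz": 0,"dx": 0,"dy": 0,"dz": 2,"fingers": 130},
    {"wx": 0.005,"wy": 0.01,"wz": 0,"dx": -0.6,"dy": 0.2,"dz": 2,"fingers": 130},
    {"wx": 0,"wy": 0,"wz": 0,"dx": 0,"dy": 0,"dz": 0,"fingers": 130},
    {"wx": 0,"wy": 0,"wz": 0,"dx": 0,"dy": 0,"dz": 0,"fingers": 130},
    {"wx": 0,"wy": 0,"wz": 0,"dx": 0,"dy": 0,"dz": 0,"fingers": 130},
  ],
)

```text
t: 15.87
tool_pos: [0.5933, -0.2423, 0.0798]
orientation: [-3.136, -0.05, 0.014]
force: [0.0, 0.6, 0.2]
opening: 0.0292
```

```bash
python3 -c "
from h import *
show()
cv2.imwrite('pics/w10.png',robot.read_camera('wrist')[:,:,::-1])
crop('pics/w10.png',200,140,360,260,5,'pics/w10c.png')"
```

```text
t 15.87 pos [ 0.5933 -0.2423  0.0798] yaw 1.82 z [-0.009  0.005 -1.   ] q [-0.47  0.33  1.48  0.    1.35  1.07] F [0.  0.6 0.2] M [0.04 0.04 0.02] op 0.0292
```

View pics/w10c.png

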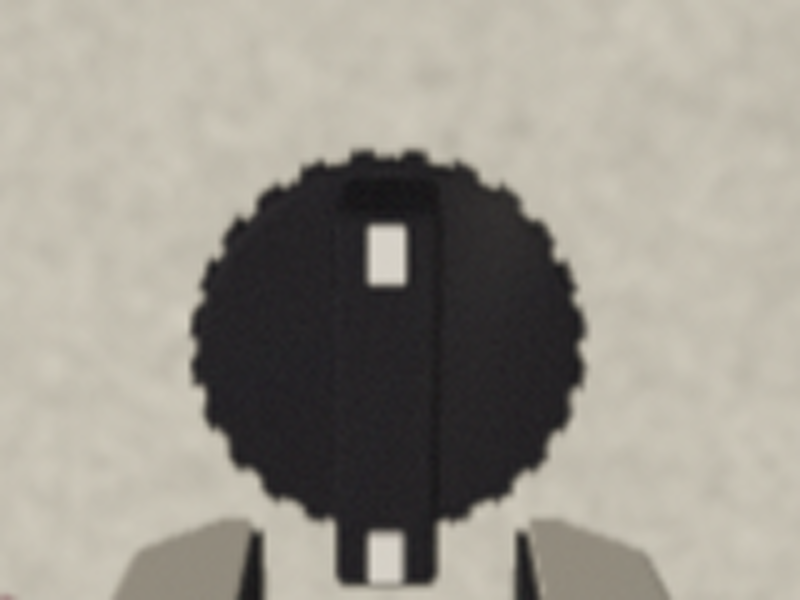

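```bash
python3 -c "
from h import *
s=show();c=cam('wrist',s)
a=px2w(c,200+387/5,140+255/5,.05);b=px2w(c,200+385/5,140+556/5,.05);d=a-b
print((a+b)/2,np.degrees(np.arctan2(d[1],d[0])),np.linalg.norm(d))
l=px2w(c,200+190/5,140+335/5,.019);r=px2w(c,200+587/5,140+335/5,.019);print((l+r)/2,np.linalg.norm(l-r))
print(w2px(c,s['tool_pos']))"
```

```text
t 15.92 pos [ 0.5928 -0.2421  0.0791] yaw 1.82 z [-0.01   0.006 -1.   ] q [-0.47  0.33  1.48  0.    1.35  1.07] F [ 0.4  0.2 -0.8] M [-0.01  0.04  0.  ] op 0.0331
[ 0.59746438 -0.24238522  0.05      ] 1.4510743579486398 0.047664205017214224
[ 0.5992927  -0.24254182  0.019     ] 0.06641911480294313
[276.20038431 244.1439477 ]
```

send_rows(
  series=[
    {"wx": -0.006,"wy": -0.01,"wz": 0,"dx": 0.5,"dy": 0,"dz": 0,"fingers": 130},
    {"wx": 0,"wy": 0,"wz": 0,"dx": 0,"dy": 0,"dz": -1.5,"fingers": 130},
    {"wx": 0,"wy": 0,"wz": 0,"dx": 0,"dy": 0,"dz": -1,"fingers": 130},
    {"wx": 0,"wy": 0,"wz": 0,"dx": 0,"dy": 0,"dz": 0,"fingers": 130},
    {"wx": 0,"wy": 0,"wz": 0,"dx": 0,"dy": 0,"dz": 0,"fingers": 130},
  ],
)

```text
t: 16.33
tool_pos: [0.5966, -0.2407, 0.0478]
orientation: [-3.14, -0.05, 0.006]
force: [0.4, 0.0, 0.5]
opening: 0.0453
```

```bash
python3 -c "
from h import *
show()"
```

```text
t 16.33 pos [ 0.5966 -0.2407  0.0478] yaw 1.81 z [-0.004  0.001 -1.   ] q [-0.46  0.36  1.5  -0.    1.29  1.08] F [0.4 0.  0.5] M [0.02 0.01 0.  ] op 0.0453
```

send_rows(
  series=[
    {"wx": 0,"wy": -0.004,"wz": 0,"dx": 0.1,"dy": -0.1,"dz": -1,"fingers": 130},
    {"wx": 0,"wy": 0,"wz": 0,"dx": 0,"dy": 0,"dz": -1,"fingers": 130},
    {"wx": 0,"wy": 0,"wz": 0,"dx": 0,"dy": 0,"dz": -0.7,"fingers": 130},
    {"wx": 0,"wy": 0,"wz": 0,"dx": 0,"dy": 0,"dz": 0,"fingers": 130},
    {"wx": 0,"wy": 0,"wz": 0,"dx": 0,"dy": 0,"dz": 0,"fingers": 130},
  ],
)

```text
t: 16.75
tool_pos: [0.5973, -0.2416, 0.0173]
orientation: [-3.139, -0.05, 0.0]
force: [-0.5, 0.1, 1.2]
opening: 0.0453
```

```bash
python3 -c "
from h import *
show()"
```

```text
t 16.75 pos [ 0.5973 -0.2416  0.0173] yaw 1.81 z [-0.     0.002 -1.   ] q [-0.46  0.39  1.52  0.    1.23  1.07] F [-0.5  0.1  1.2] M [ 0.01  0.   -0.04] op 0.0453
```

send_rows(
  series=[
    {"wx": 0,"wy": 0,"wz": 0,"dx": 0,"dy": -0.1,"dz": -0.3,"fingers": 130},
    {"wx": 0,"wy": 0,"wz": 0,"dx": 0,"dy": 0,"dz": -0.2,"fingers": 130},
    {"wx": 0,"wy": 0,"wz": 0,"dx": 0,"dy": 0,"dz": 0,"fingers": 130},
  ],
)

```text
t: 17.0
tool_pos: [0.5975, -0.2429, 0.0122]
orientation: [-3.14, -0.05, -0.0]
force: [-0.5, -0.4, -0.2]
opening: 0.0457
```

```bash
python3 -c "
from h import *
show()"
```

```text
t 17.0 pos [ 0.5975 -0.2429  0.0122] yaw 1.81 z [ 0.     0.001 -1.   ] q [-0.47  0.4   1.52  0.    1.22  1.07] F [-0.5 -0.4 -0.2] M [-0.01 -0.03 -0.07] op 0.0457
```

Now close at z=0.012.

send_rows(
  series=[
    {"wx": 0,"wy": 0,"wz": 0,"dx": 0,"dy": 0,"dz": 0,"fingers": 255},
    {"wx": 0,"wy": 0,"wz": 0,"dx": 0,"dy": 0,"dz": 0,"fingers": 255},
    {"wx": 0,"wy": 0,"wz": 0,"dx": 0,"dy": 0,"dz": 0,"fingers": 255},
    {"wx": 0,"wy": 0,"wz": 0,"dx": 0,"dy": 0,"dz": 0,"fingers": 255},
    {"wx": 0,"wy": 0,"wz": 0,"dx": 0,"dy": 0,"dz": 0,"fingers": 255},
    {"wx": 0,"wy": 0,"wz": 0,"dx": 0,"dy": 0,"dz": 0,"fingers": 255},
  ],
  newtons=30,
)

```text
t: 17.5
tool_pos: [0.5985, -0.2433, 0.0137]
orientation: [-3.141, -0.049, -0.004]
force: [-0.2, 0.3, -1.5]
opening: 0.0157
```

```bash
python3 -c "
from h import *
show()"
```

```text
t 17.5 pos [ 0.5985 -0.2433  0.0137] yaw 1.8 z [ 0.002  0.001 -1.   ] q [-0.47  0.4   1.52  0.    1.22  1.07] F [-0.2  0.3 -1.5] M [0.02 0.   0.04] op 0.0157
```

send_rows(
  series=[
    {"wx": 0,"wy": 0,"wz": 0,"dx": 0,"dy": 0,"dz": 0,"fingers": 255},
    {"wx": 0,"wy": 0,"wz": 0,"dx": 0,"dy": 0,"dz": 0,"fingers": 255},
    {"wx": 0,"wy": 0,"wz": 0,"dx": 0,"dy": 0,"dz": 0.5,"fingers": 255},
    {"wx": 0,"wy": 0,"wz": 0,"dx": 0,"dy": 0,"dz": 1,"fingers": 255},
    {"wx": 0,"wy": 0,"wz": 0,"dx": 0,"dy": 0,"dz": 1,"fingers": 255},
    {"wx": 0,"wy": 0,"wz": 0,"dx": 0,"dy": 0,"dz": 1,"fingers": 255},
  ],
  newtons=45,
)

```text
t: 18.0
tool_pos: [0.5959, -0.242, 0.048]
orientation: [-3.138, -0.05, 0.005]
force: [1.1, -0.5, -0.2]
opening: 0.0158
```

```bash
python3 -c "
from h import *
show()
cv2.imwrite('pics/w11.png',robot.read_camera('wrist')[:,:,::-1])"
```

```text
t 18.0 pos [ 0.5959 -0.242   0.048 ] yaw 1.81 z [-0.003  0.003 -1.   ] q [-0.47  0.36  1.5   0.    1.29  1.07] F [ 1.1 -0.5 -0.2] M [ 0.08 -0.01  0.02] op 0.0158
```

View pics/w11.png

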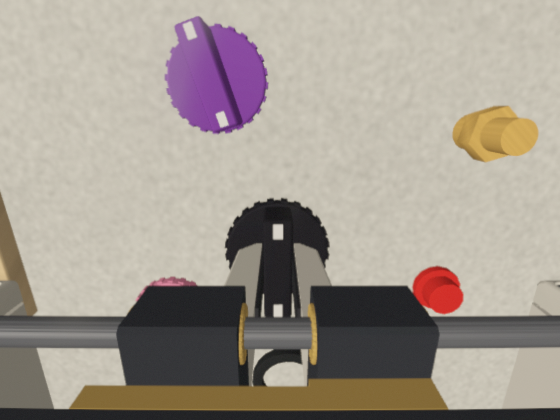

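```bash
python3 -c "
from h import *
crop('pics/w11.png',220,190,340,320,5,'pics/w11c.png')"
```

```text
(no output)
```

View pics/w11c.png

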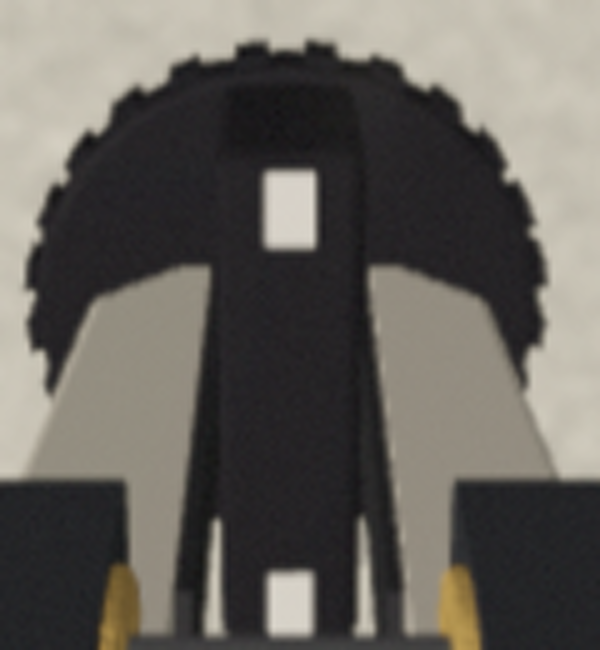

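```bash
python3 -c "
from h import *
s=show();c=cam('wrist',s)
z=s['tool_pos'][2]-.0137+.05
a=px2w(c,220+290/5,190+249/5,z);b=px2w(c,220+290.5/5,190+571/5,z);d=a-b
print((a+b)/2-s['tool_pos'],np.degrees(np.arctan2(d[1],d[0])),np.linalg.norm(d))
"
```

```text
t 18.05 pos [ 0.5976 -0.2428  0.0511] yaw 1.81 z [ 0.     0.002 -1.   ] q [-0.47  0.36  1.5   0.    1.29  1.07] F [ 1.7 -0.5  1.2] M [-0.   -0.1  -0.04] op 0.0154
[-0.00107193 -0.00121856  0.0363    ] 1.9306319227904796 0.03952639500679488
```

send_rows(
  series=[
    {"wx": 0,"wy": 0,"wz": 0,"dx": 0,"dy": 0,"dz": 2,"fingers": 255},
    {"wx": 0,"wy": 0,"wz": 0,"dx": 0,"dy": 0,"dz": 3,"fingers": 255},
    {"wx": 0,"wy": 0,"wz": 0,"dx": 0,"dy": 0,"dz": 3,"fingers": 255},
    {"wx": 0,"wy": 0,"wz": 0,"dx": 0,"dy": 0,"dz": 3,"fingers": 255},
    {"wx": 0,"wy": 0,"wz": 0,"dx": 0,"dy": 0,"dz": 3,"fingers": 255},
    {"wx": 0,"wy": 0,"wz": 0,"dx": 0,"dy": 1,"dz": 3,"fingers": 255},
    {"wx": 0,"wy": 0,"wz": 0.01,"dx": 0,"dy": 2,"dz": 2,"fingers": 255},
    {"wx": 0,"wy": 0,"wz": 0.01,"dx": 0,"dy": 3,"dz": 1,"fingers": 255},
    {"wx": 0,"wy": 0,"wz": 0.01,"dx": 0,"dy": 3,"dz": 0,"fingers": 255},
    {"wx": 0,"wy": 0,"wz": 0.01,"dx": 0,"dy": 3,"dz": 0,"fingers": 255},
    {"wx": 0,"wy": 0,"wz": 0,"dx": 0,"dy": 3,"dz": 0,"fingers": 255},
    {"wx": 0,"wy": 0,"wz": 0,"dx": 0,"dy": 3,"dz": 0,"fingers": 255},
    {"wx": 0,"wy": 0,"wz": 0,"dx": 0,"dy": 2,"dz": 0,"fingers": 255},
    {"wx": 0,"wy": 0,"wz": 0,"dx": 0,"dy": 1,"dz": 0,"fingers": 255},
    {"wx": 0,"wy": 0,"wz": 0,"dx": 0,"dy": 0,"dz": 0,"fingers": 255},
    {"wx": 0,"wy": 0,"wz": 0,"dx": 0,"dy": 0,"dz": 0,"fingers": 255},
    {"wx": 0,"wy": 0,"wz": 0,"dx": 0,"dy": 0,"dz": 0,"fingers": 255},
  ],
)

```text
t: 19.47
tool_pos: [0.5972, -0.0266, 0.2809]
orientation: [3.133, 0.11, 0.039]
force: [-0.6, -0.4, -1.0]
opening: 0.0156
```

```bash
python3 -c "
from h import *
show()
cv2.imwrite('pics/w12.png',robot.read_camera('wrist')[:,:,::-1])
show()"
```

```text
t 19.47 pos [ 0.5972 -0.0266  0.2809] yaw 4.01 z [ 0.025 -0.006 -1.   ] q [-0.13  0.08  1.39 -0.    1.64  1.37] F [-0.6 -0.4 -1. ] M [0.01 0.03 0.05] op 0.0156
t 19.52 pos [ 0.5972 -0.027   0.2808] yaw 3.98 z [ 0.025 -0.006 -1.   ] q [-0.13  0.08  1.39 -0.    1.64  1.37] F [-0.   0.1 -0.3] M [ 0.07  0.   -0.01] op 0.0154
```

View pics/w12.png

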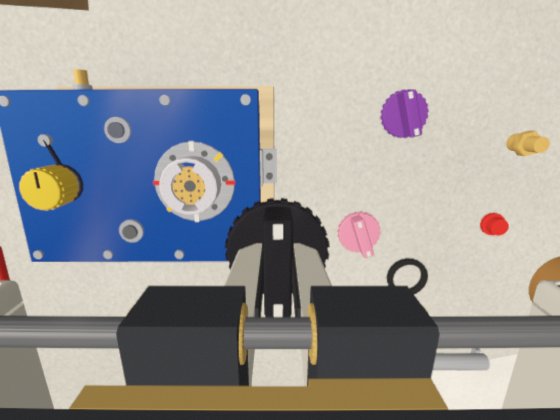

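send_rows(
  series=[
    {"wx": 0.006,"wy": 0.025,"wz": 0,"dx": 0.5,"dy": 1.5,"dz": 0,"fingers": 255},
    {"wx": 0,"wy": 0,"wz": 0,"dx": 0,"dy": 1.5,"dz": -0.5,"fingers": 255},
    {"wx": 0,"wy": 0,"wz": 0,"dx": 0,"dy": 0,"dz": -1,"fingers": 255},
    {"wx": 0,"wy": 0,"wz": 0,"dx": 0,"dy": 0,"dz": 0,"fingers": 255},
    {"wx": 0,"wy": 0,"wz": 0,"dx": 0,"dy": 0,"dz": 0,"fingers": 255},
    {"wx": 0,"wy": 0,"wz": 0,"dx": 0,"dy": 0,"dz": 0,"fingers": 255},
  ],
)

```text
t: 20.02
tool_pos: [0.6017, -0.0025, 0.2626]
orientation: [3.138, 0.097, -0.003]
force: [0.6, -0.3, -1.4]
opening: 0.0156
```

```bash
python3 -c "
from h import *
show()
cv2.imwrite('pics/w13.png',robot.read_camera('wrist')[:,:,::-1])
crop('pics/w13.png',150,130,290,250,5,'pics/w13c.png')
show()"
```

```text
t 20.02 pos [ 0.6017 -0.0025  0.2626] yaw 3.54 z [-0.002 -0.002 -1.   ] q [-0.09  0.12  1.38 -0.    1.64  1.42] F [ 0.6 -0.3 -1.4] M [0.01 0.02 0.01] op 0.0156
t 20.07 pos [ 0.6017 -0.0025  0.2628] yaw 3.54 z [-0.002 -0.002 -1.   ] q [-0.09  0.12  1.38 -0.    1.64  1.42] F [-1.3  0.2 -0.2] M [0.03 0.04 0.03] op 0.0152
```

View pics/w13c.png

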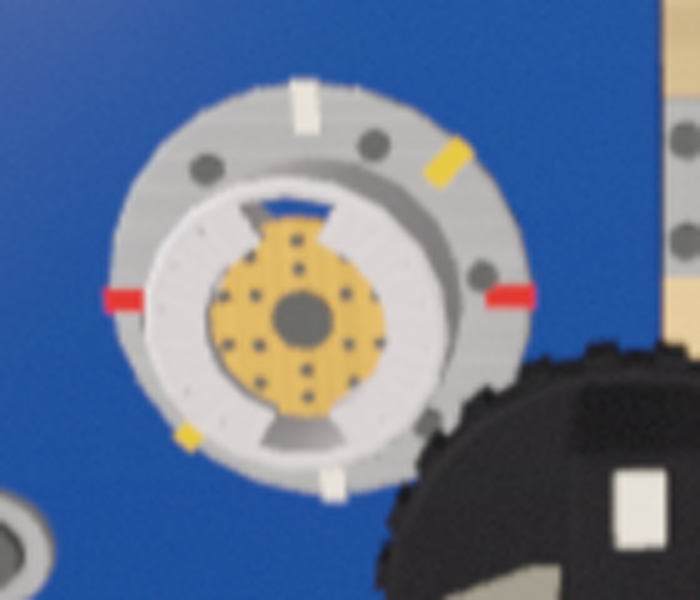

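```bash
python3 -c "
from h import *
s=show();c=cam('wrist',s)
g=lambda u,v,z:px2w(c,150+u/5,130+v/5,z)
L,Rr,T,B=g(144,325,.168),g(447,321,.168),g(294,177,.168),g(298,468,.168)
print('rim',(L+Rr)/2,(T+B)/2,np.linalg.norm(L-Rr),np.linalg.norm(T-B))
w,w2,r,r2=g(305,78,.144),g(334,502,.144),g(536,296,.144),g(104,301,.144)
print('fl',(w+w2)/2,(r+r2)/2,np.linalg.norm(w-w2),np.linalg.norm(r-r2),np.degrees(np.arctan2(*(w-w2)[[1,0]])),np.degrees(np.arctan2(*(r2-r)[[1,0]]))-90)
z=s['tool_pos'][2]-.0137+.05
m=g(640,509,z);print('frontmark-tcp',m-s['tool_pos'], 'cap centre approx',m-s['tool_pos']-np.array([.02385*np.cos(.062),.02385*np.sin(.062),0]))
"
```

```text
t 20.07 pos [ 0.6017 -0.0025  0.2628] yaw 3.54 z [-0.002 -0.002 -1.   ] q [-0.09  0.12  1.38 -0.    1.64  1.42] F [-1.3  0.2 -0.2] M [0.03 0.04 0.03] op 0.0152
rim [0.60618405 0.06122927 0.168     ] [0.6054723  0.06110289 0.168     ] 0.05721165584104115 0.056840035712353895
fl [0.6048529  0.06120846 0.144     ] [0.60491127 0.06127419 0.144     ] 0.08869236189389963 0.08805144334592079 3.8927180594060533 4.176168082779753
frontmark-tcp [0.02329291 0.00037883 0.0363    ] cap centre approx [-0.00051127 -0.00109892  0.0363    ]
```

send_rows(
  series=[
    {"wx": 0.002,"wy": -0.002,"wz": 0.008,"dx": 0.2,"dy": 2,"dz": 0,"fingers": 255},
    {"wx": 0,"wy": 0,"wz": 0,"dx": 0.2,"dy": 2,"dz": 0,"fingers": 255},
    {"wx": 0,"wy": 0,"wz": 0,"dx": 0,"dy": 1.5,"dz": 0,"fingers": 255},
    {"wx": 0,"wy": 0,"wz": 0,"dx": 0,"dy": 0,"dz": -1.5,"fingers": 255},
    {"wx": 0,"wy": 0,"wz": 0,"dx": 0,"dy": 0,"dz": -1.5,"fingers": 255},
    {"wx": 0,"wy": 0,"wz": 0,"dx": 0,"dy": 0,"dz": 0,"fingers": 255},
    {"wx": 0,"wy": 0,"wz": 0,"dx": 0,"dy": 0,"dz": 0,"fingers": 255},
  ],
)

```text
t: 20.65
tool_pos: [0.6067, 0.0512, 0.2355]
orientation: [3.139, 0.104, 0.01]
force: [0.3, -0.4, 0.0]
opening: 0.0151
```

```bash
python3 -c "
from h import *
show()"
```

```text
t 20.65 pos [0.6067 0.0512 0.2355] yaw 3.79 z [ 0.006 -0.001 -1.   ] q [ 0.    0.13  1.41 -0.    1.59  1.51] F [ 0.3 -0.4  0. ] M [ 0.01 -0.    0.03] op 0.0151
```

send_rows(
  series=[
    {"wx": 0,"wy": 0.006,"wz": 0.004,"dx": 0,"dy": 1.1,"dz": -0.5,"fingers": 255},
    {"wx": 0,"wy": 0,"wz": 0,"dx": 0,"dy": 0,"dz": -1.5,"fingers": 255},
    {"wx": 0,"wy": 0,"wz": 0,"dx": 0,"dy": 0,"dz": -1,"fingers": 255},
    {"wx": 0,"wy": 0,"wz": 0,"dx": 0,"dy": 0,"dz": 0,"fingers": 255},
    {"wx": 0,"wy": 0,"wz": 0,"dx": 0,"dy": 0,"dz": 0,"fingers": 255},
  ],
)

```text
t: 21.07
tool_pos: [0.6081, 0.0631, 0.2081]
orientation: [3.139, 0.108, 0.007]
force: [-0.6, -1.2, -1.8]
opening: 0.0156
```

```bash
python3 -c "
from h import *
show()"
```

```text
t 21.07 pos [0.6081 0.0631 0.2081] yaw 3.93 z [ 0.004 -0.    -1.   ] q [ 0.02  0.15  1.44 -0.    1.54  1.52] F [-0.6 -1.2 -1.8] M [-0.01  0.01 -0.  ] op 0.0156
```

send_rows(
  series=[
    {"wx": 0,"wy": 0.004,"wz": 0,"dx": -0.2,"dy": -0.1,"dz": -0.8,"fingers": 255},
    {"wx": 0,"wy": 0,"wz": 0,"dx": 0,"dy": 0,"dz": 0,"fingers": 255},
    {"wx": 0,"wy": 0,"wz": 0,"dx": 0,"dy": 0,"dz": 0,"fingers": 255},
    {"wx": 0,"wy": 0,"wz": 0,"dx": 0,"dy": 0,"dz": 0,"fingers": 255},
  ],
)

```text
t: 21.4
tool_pos: [0.6066, 0.062, 0.2011]
orientation: [3.139, 0.107, 0.002]
force: [0.0, -0.5, -0.5]
opening: 0.0156
```

```bash
python3 -c "
from h import *
show()
cv2.imwrite('pics/w14.png',robot.read_camera('wrist')[:,:,::-1])
cv2.imwrite('pics/t14.png',robot.read_camera('top')[:,:,::-1])
cv2.imwrite('pics/s14.png',robot.read_camera('side')[:,:,::-1])
crop('pics/w14.png',205,160,355,285,5,'pics/w14c.png')
crop('pics/s14.png',255,130,365,230,7,'pics/s14c.png')
crop('pics/t14.png',165,130,285,230,6,'pics/t14c.png')
show()"
```

```text
t 21.4 pos [0.6066 0.062  0.2011] yaw 3.92 z [ 0.001 -0.    -1.   ] q [ 0.02  0.15  1.46 -0.    1.53  1.52] F [ 0.  -0.5 -0.5] M [ 0.06 -0.02  0.01] op 0.0156
t 21.55 pos [0.6068 0.0621 0.2014] yaw 3.93 z [ 0.002 -0.    -1.   ] q [ 0.02  0.15  1.46 -0.    1.53  1.52] F [-0.2 -0.1 -1.5] M [0.01 0.   0.03] op 0.0157
```

View pics/w14c.png

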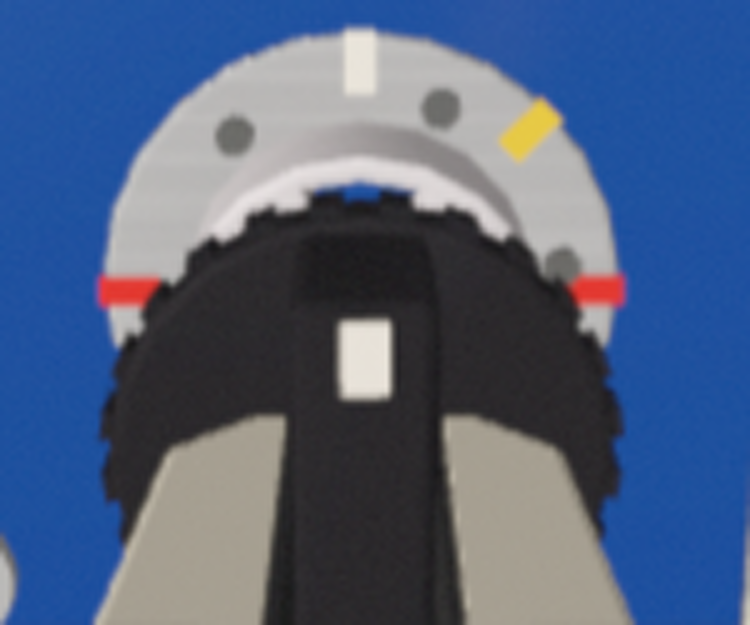

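View pics/s14c.png

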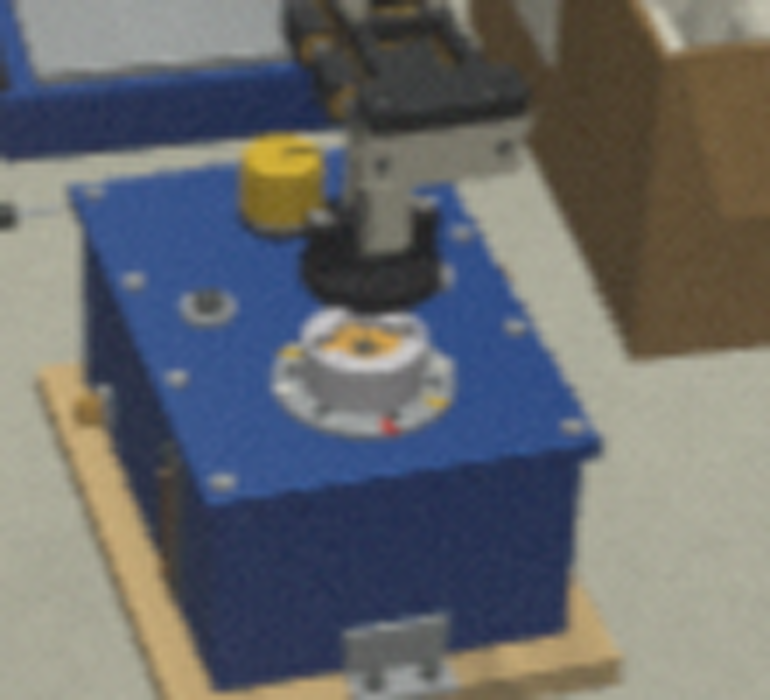

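View pics/t14c.png

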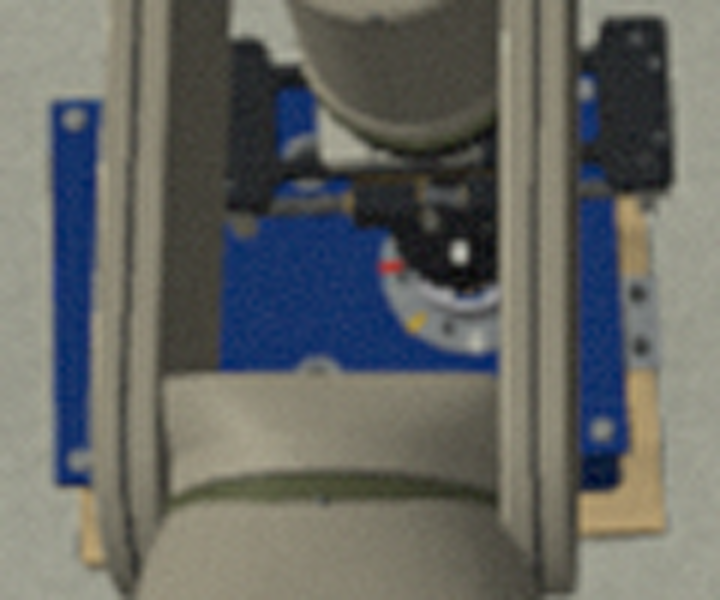

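```bash
python3 -c "
from h import *
s=show();c=cam('top')
z=s['tool_pos'][2]-.0137+.05
m=px2w(c,165+459/6,130+252/6,z);a=np.radians(3.9)
print('top: cap centre',m+.02385*np.array([np.cos(a),np.sin(a),0]), 'neck top est', px2w(c,165+468/6,130+252/6,.168))
c=cam('top');print('flange red/white', (px2w(c,165+380/6,130+268/6,.144)+px2w(c,165+565/6,130+257/6,.144))/2,(px2w(c,165+468/6,130+173/6,.144)+px2w(c,165+477/6,130+353/6,.144))/2)
c=cam('wrist',s)
m=px2w(c,205+365/5,160+359/5,z);print('wrist cap centre',m-.02385*np.array([np.cos(a),np.sin(a),0]))
g=lambda u,v:px2w(c,205+u/5,160+v/5,.144)
w=g(360,27);print('wrist neck from white',w-.0443*np.array([np.cos(a),np.sin(a),0]), (g(97,291)+g(625,290))/2)
c=cam('side');print('side rim c', px2w(c,255+366/7,130+342/7,.168),'disc c', px2w(c,255+372/7,130+268/7,z-.05+.024))
"
```

```text
t 21.55 pos [0.6068 0.0621 0.2014] yaw 3.93 z [ 0.002 -0.    -1.   ] q [ 0.02  0.15  1.46 -0.    1.53  1.52] F [-0.2 -0.1 -1.5] M [0.01 0.   0.03] op 0.0157
top: cap centre [0.60580197 0.05947618 0.23770383] neck top est [0.60296747 0.05953235 0.168     ]
flange red/white [0.60501804 0.05917376 0.144     ] [0.60508485 0.05922008 0.144     ]
wrist cap centre [0.60614623 0.06096548 0.23770383]
wrist neck from white [0.60512576 0.06144798 0.144     ] [0.60512577 0.06126566 0.144     ]
side rim c [0.60640435 0.05811016 0.168     ] disc c [0.60664126 0.05486699 0.21170383]
```

send_rows(
  series=[
    {"wx": 0,"wy": 0.002,"wz": 0,"dx": -0.1,"dy": 0,"dz": -0.6,"fingers": 255},
    {"wx": 0,"wy": 0,"wz": 0,"dx": 0,"dy": 0,"dz": -0.8,"fingers": 255},
    {"wx": 0,"wy": 0,"wz": 0,"dx": 0,"dy": 0,"dz": -0.2,"fingers": 255},
    {"wx": 0,"wy": 0,"wz": 0,"dx": 0,"dy": 0,"dz": 0,"fingers": 255},
  ],
)

```text
t: 21.88
tool_pos: [0.6061, 0.0621, 0.1844]
orientation: [3.139, 0.107, 0.002]
force: [0.2, 0.9, -0.8]
opening: 0.0156
```

```bash
python3 -c "
from h import *
show()"
```

```text
t 21.88 pos [0.6061 0.0621 0.1844] yaw 3.92 z [ 0.001 -0.    -1.   ] q [ 0.02  0.16  1.48 -0.    1.5   1.52] F [ 0.2  0.9 -0.8] M [0.03 0.03 0.03] op 0.0156
```

Now into the mouth in small steps.

send_rows(
  series=[
    {"wx": 0,"wy": 0,"wz": 0,"dx": 0,"dy": 0,"dz": -0.4,"fingers": 255},
    {"wx": 0,"wy": 0,"wz": 0,"dx": 0,"dy": 0,"dz": -0.4,"fingers": 255},
  ],
)

```text
t: 22.05
tool_pos: [0.6062, 0.0621, 0.1761]
orientation: [3.139, 0.107, 0.002]
force: [0.0, -0.4, -0.8]
opening: 0.0154
```

```bash
python3 -c "
from h import *
show()"
```

```text
t 22.05 pos [0.6062 0.0621 0.1761] yaw 3.92 z [ 0.002 -0.    -1.   ] q [ 0.02  0.16  1.49 -0.    1.49  1.52] F [ 0.  -0.4 -0.8] M [0.02 0.02 0.01] op 0.0154
```

send_rows(
  series=[
    {"wx": 0,"wy": 0,"wz": 0,"dx": 0,"dy": 0,"dz": -0.2,"fingers": 255},
    {"wx": 0,"wy": 0,"wz": 0,"dx": 0,"dy": 0,"dz": -0.2,"fingers": 255},
  ],
)

```text
t: 22.22
tool_pos: [0.6061, 0.0621, 0.1713]
orientation: [3.139, 0.107, 0.002]
force: [-0.2, -0.2, 3.1]
opening: 0.0153
```

```bash
python3 -c "
from h import *
show()"
```

```text
t 22.22 pos [0.6061 0.0621 0.1713] yaw 3.92 z [ 0.001 -0.    -1.   ] q [ 0.02  0.17  1.5  -0.    1.48  1.52] F [-0.2 -0.2  3.1] M [-0.01  0.2   0.03] op 0.0153
```

send_rows(
  series=[
    {"wx": 0,"wy": 0,"wz": 0,"dx": 0,"dy": 0,"dz": -0.2,"fingers": 255},
    {"wx": 0,"wy": 0,"wz": 0,"dx": 0,"dy": 0,"dz": -0.2,"fingers": 255},
    {"wx": 0,"wy": 0,"wz": 0,"dx": 0,"dy": 0,"dz": -0.2,"fingers": 255},
  ],
)

```text
t: 22.47
tool_pos: [0.6065, 0.0622, 0.1676]
orientation: [3.139, 0.108, 0.005]
force: [-6.9, 0.5, 16.6]
opening: 0.0156
```

```bash
python3 -c "
from h import *
show()"
```

```text
t 22.47 pos [0.6065 0.0622 0.1676] yaw 3.93 z [ 0.003 -0.    -1.   ] q [ 0.02  0.17  1.5  -0.    1.47  1.52] F [-6.9  0.5 16.6] M [-0.03  1.3  -0.02] op 0.0156
```

send_rows(
  series=[
    {"wx": 0,"wy": 0.003,"wz": -0.05,"dx": -0.05,"dy": 0,"dz": -0.1,"fingers": 255},
    {"wx": 0,"wy": 0,"wz": -0.06,"dx": 0,"dy": 0,"dz": -0.1,"fingers": 255},
    {"wx": 0,"wy": 0,"wz": -0.06,"dx": 0,"dy": 0,"dz": -0.1,"fingers": 255},
  ],
)

```text
t: 22.72
tool_pos: [0.6087, 0.0621, 0.1694]
orientation: [3.137, -0.165, 0.012]
force: [-1.4, 0.1, 5.9]
opening: 0.0155
```

```bash
python3 -c "
from h import *
show()"
```

```text
t 22.72 pos [0.6087 0.0621 0.1694] yaw -6.03 z [ 0.008 -0.001 -1.   ] q [ 0.02  0.17  1.5  -0.    1.47  1.69] F [-1.4  0.1  5.9] M [-0.1   0.29  0.02] op 0.0155
```

send_rows(
  series=[
    {"wx": 0,"wy": 0.008,"wz": -0.06,"dx": -0.2,"dy": 0,"dz": -0.2,"fingers": 255},
    {"wx": 0,"wy": 0,"wz": -0.06,"dx": 0,"dy": 0,"dz": -0.15,"fingers": 255},
    {"wx": 0,"wy": 0,"wz": -0.06,"dx": 0,"dy": 0,"dz": -0.15,"fingers": 255},
  ],
)

```text
t: 22.97
tool_pos: [0.6095, 0.0621, 0.1692]
orientation: [3.107, -0.461, 0.012]
force: [-5.0, 0.6, 6.7]
opening: 0.0155
```

```bash
python3 -c "
from h import *
show()"
```

```text
t 22.97 pos [0.6095 0.0621 0.1692] yaw -16.87 z [ 0.007 -0.002 -1.   ] q [ 0.02  0.17  1.5  -0.    1.47  1.88] F [-5.   0.6  6.7] M [ 0.22  0.92 -0.01] op 0.0155
```

send_rows(
  series=[
    {"wx": 0,"wy": 0.008,"wz": -0.04,"dx": -0.3,"dy": 0,"dz": -0.15,"fingers": 255},
    {"wx": 0,"wy": 0.002,"wz": -0.05,"dx": -0.15,"dy": 0,"dz": -0.15,"fingers": 255},
    {"wx": 0,"wy": 0.002,"wz": -0.05,"dx": -0.1,"dy": 0,"dz": -0.15,"fingers": 255},
  ],
)

```text
t: 23.22
tool_pos: [0.608, 0.0619, 0.1696]
orientation: [3.064, -0.689, 0.01]
force: [-0.8, -1.4, 5.2]
opening: 0.0157
```

```bash
python3 -c "
from h import *
show()"
```

```text
t 23.22 pos [0.608  0.0619 0.1696] yaw -25.36 z [ 0.006 -0.003 -1.   ] q [ 0.02  0.17  1.5  -0.    1.47  2.03] F [-0.8 -1.4  5.2] M [-0.12  0.08 -0.03] op 0.0157
```

send_rows(
  series=[
    {"wx": 0,"wy": 0.006,"wz": -0.06,"dx": -0.2,"dy": 0,"dz": -0.15,"fingers": 255},
    {"wx": 0,"wy": 0.002,"wz": -0.06,"dx": -0.1,"dy": 0,"dz": -0.15,"fingers": 255},
    {"wx": 0,"wy": 0.002,"wz": -0.06,"dx": -0.1,"dy": 0,"dz": -0.15,"fingers": 255},
  ],
)

```text
t: 23.47
tool_pos: [0.6077, 0.0614, 0.1699]
orientation: [2.984, -0.974, 0.009]
force: [-0.2, -0.3, 5.5]
opening: 0.0152
```

```bash
python3 -c "
from h import *
show()"
```

```text
t 23.47 pos [0.6077 0.0614 0.1699] yaw -36.16 z [ 0.005 -0.004 -1.   ] q [ 0.02  0.17  1.5  -0.    1.47  2.22] F [-0.2 -0.3  5.5] M [-0.05  0.03 -0.01] op 0.0152
```

send_rows(
  series=[
    {"wx": 0,"wy": 0.005,"wz": -0.05,"dx": -0.2,"dy": 0.05,"dz": -0.15,"fingers": 255},
    {"wx": 0,"wy": 0.002,"wz": -0.03,"dx": -0.1,"dy": 0,"dz": -0.15,"fingers": 255},
    {"wx": 0,"wy": 0,"wz": 0,"dx": -0.1,"dy": 0,"dz": -0.15,"fingers": 255},
  ],
)

```text
t: 23.72
tool_pos: [0.6072, 0.0613, 0.1698]
orientation: [2.938, -1.106, 0.013]
force: [-0.3, 0.1, 4.8]
opening: 0.0156
```

```bash
python3 -c "
from h import *
show()
cv2.imwrite('pics/w15.png',robot.read_camera('wrist')[:,:,::-1])
cv2.imwrite('pics/t15.png',robot.read_camera('top')[:,:,::-1])
cv2.imwrite('pics/s15.png',robot.read_camera('side')[:,:,::-1])
crop('pics/w15.png',205,160,355,285,5,'pics/w15c.png')
crop('pics/s15.png',255,130,365,230,7,'pics/s15c.png')
show()"
```

```text
t 23.72 pos [0.6072 0.0613 0.1698] yaw -41.26 z [ 0.007 -0.005 -1.   ] q [ 0.02  0.16  1.5  -0.01  1.47  2.31] F [-0.3  0.1  4.8] M [0.06 0.19 0.01] op 0.0156
t 23.87 pos [0.6072 0.0614 0.1698] yaw -41.13 z [ 0.007 -0.005 -1.   ] q [ 0.02  0.16  1.5  -0.01  1.47  2.31] F [0.2 0.9 4.6] M [-0.    0.02 -0.07] op 0.0155
```

View pics/w15c.png

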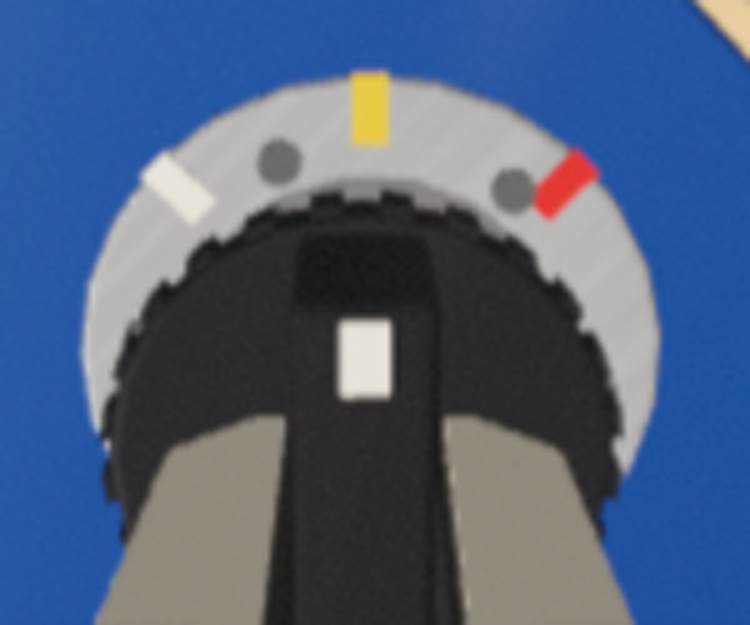

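View pics/s15c.png

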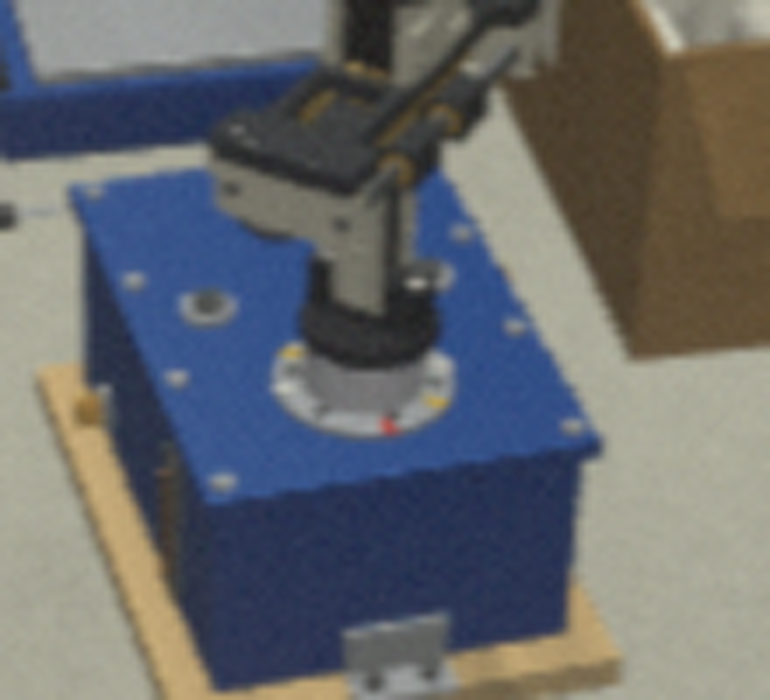

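View pics/w15.png

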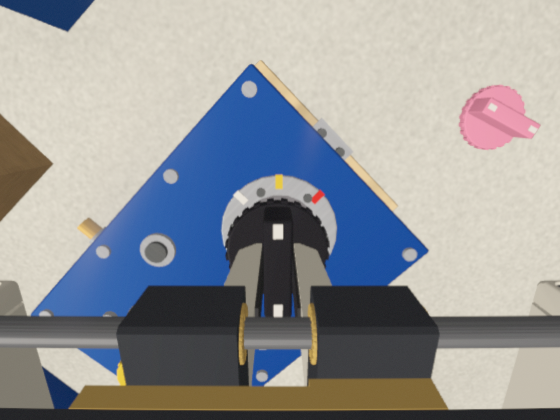

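View pics/s15.png

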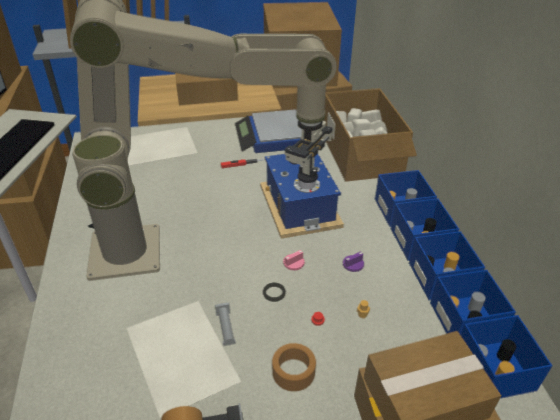

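```bash
python3 -c "
from h import *
show()
print(robot.close_job())
show()"
```

```text
t 23.87 pos [0.6072 0.0614 0.1698] yaw -41.13 z [ 0.007 -0.005 -1.   ] q [ 0.02  0.16  1.5  -0.01  1.47  2.31] F [0.2 0.9 4.6] M [-0.    0.02 -0.07] op 0.0155
the job is handed in; nothing more can be done
None
the job is handed in; nothing more can be done
```

The yellow cap is tight. The black filler cap is set in the neck, turned to the yellow vent mark, and still gripped and held down there. I handed the job in at about 24 s of the 70 s.

- **Yellow cap:** I turned it clockwise until it stopped. The torque jumped from about 0.05 to 0.56 N m and the pads then slipped. Its black line turned about 51 degrees (0.9 rad) and ended at 5.5 degrees, close to the tank's x axis at 4 degrees.
- **Filler cap:** It went in through the slots, and I pressed it down to about 17 N, with the disc on the mouth. I then turned it 45 degrees clockwise with almost no resisting torque, never nearing the red mark.
- **Last checks:** The tool read -41.1 degrees against a target of -41.0, and the wrist picture shows the bar pointing at the yellow mark. It was pressing down with about 5 N, and the grip opening was 15.5 mm on the 16 mm bar.

**Failed or disagreed:**
- **Grasp:** My first two grasps of the filler cap slid off the bar, because the fingertips really sit about 16 mm above the reported TCP. A closed-finger touch on the bar pushed on it with about 24 N. The cap stayed upright and within about 2 mm of its place, and the third, deeper grasp held.
- **Drift:** During the turn the tool drifted up to 3.4 mm sideways in the neck, with a side force of up to 7 N while pressing and turning. I corrected it to within about 1 mm.
- **Depth:** At the end, force and height disagreed slightly on how far the cap sits below the mouth (about 11 against 12 mm). Both put the tabs below the rim.
- **Yellow cap at the end:** The gripper hid it in the last pictures, so I did not see it again after releasing it and checking its line.

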